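Fetch the block carrier out of the latched bay

ROBOT

A 6-joint arm with a two-finger parallel gripper is mounted at the origin on the work surface. World frame = base frame: x ahead of the robot, y to its left, z up, the work surface at z = 0. Lengths are in m, angles in rad, forces in N, time in s.
With the tool pointing down it reaches from about 0.375 to 0.9 m from the base axis. Payload 3.1 kg.
Tool frame: the origin (TCP) lies midway between the tips of the shut fingers; the grasp point (between the pads) lies grip_point_offset behind it (grip_point_offset is the distance from the TCP to the grasp point, in m); y points along the fingers, z is the direction in which the jaws open and shut, and the axes are right-handed (so a half turn about y gives the same grasp; the last joint's range is limited). The gripper opens to 87 mm and grips with 3 to 60 N. Pads are 19 mm wide; open, the fingers measure 117 mm over their backs; the gripper's body (75 mm by 190 mm) begins 51 mm behind the grasp point.
Start: joints at [1.06, 0.527, 1.433, -0, 1.181, -0.178], TCP at [0.204, 0.591, 0.223] pointing down, gripper open.
Joint ranges: [-3.08, 3.08], [-0.75, 2.2], [0.22, 2.44], [-1.43, 4.57], [0, 2.65], [-2.85, 2.85]. Speed limits (rad/s): [2.79, 2.79, 3.14, 3.14, 3.14, 3.14].

INTERFACE

Orientations are given as a unit quaternion [x, y, z, w].
In Python, from rig import * gives the robot as it stands.
- The arm moves only by the tool jog_arm, never from a script. Its argument "increments" is a list that holds one entry, the list of rows, each a list of 7 numbers: the turn, a rotation vector about the world's x, y, z in degrees, then the shift along the world's x, y, z in m, then the closure, from -1 (fully open) to 1 (shut), so that 0 is half open. In form: [[[rx, ry, rz, x, y, z, jaw], ...]]. A call has 1 to 8 rows; each row is the pose to reach, as a shift and turn from the pose measured when the call began; what a row does not reach only later rows make up. A row lasts 1/10 s, in which the tool goes at most 50 mm and 8.59 degrees, less where a joint would pass 70% of its speed; a pose out of reach is approached as far as the arm can. A call with a gripper value outside its range is refused whole. The fingers move at their own pace and stop on an object; "squeeze" is the grip in N (left out, the last holds). Time passes only in rows, so rows that repeat a pose let the fingers close. It gives the time, the measured TCP pose, the force and the opening at its end, in the units of the state.
- get_obs(): the state, without advancing time (a new reading comes with each control period).
- camera(name): name is "side" or "top"; returns the picture (420x560x3 uint8, red, green, blue); there is no depth.
- camera_info(name): a dict with "K" (3x3 intrinsics, pixels), "k1" (the pictures are not rectified: a ray, as slopes to the right and down, at radius r is drawn at 1 + k1 r^2 times it, then the intrinsics apply), "R" (3x3) and "t" (3): a world point X has camera coordinates R X + t. Camera axes: x right, y down, z forward; pixel columns grow to the right and rows downward; lengths in m; the calibration is good to about 2 mm. A picture is of the moment at which its call begins. camera_info takes no time and is no camera call.
- hand_in(): hands the job in, once; it reports no verdict.
The state is a dict: "time": time; "q": joint angles; "joint_velocities": joint speeds; "joint_torque": joint torques, N m; "position": TCP position; "tool_rot": TCP orientation; "ft_force": force on the tool from outside, world axes, zero at the start; "moment": the same for the moment, N m; "grip_width": finger opening in m.
Only numpy, scipy, OpenCV 4.12 (cv2) and the standard library are available. Lean on these libraries where they do the work, as an engineer would, in place of code of your own. Each camera call takes 0.05 s, during which the arm holds its last target.

TASK

Lift the gravity latch bar out of its catch, swing the bay's gate right open and slide the steel block carrier out by its post. Set the carrier down, without dropping it or tipping it over, flat on the floor of the low-rimmed steel tray (not in the deep bin). Then shut the gate so that the latch bar drops back fully into its catch, leaving the tub, the jar and the bottle where they stand.

Things in the scene. Friction and masses are not known exactly. Their poses are not given: they have to be found in the camera images.
- gate (a joint): gate hinge angle, rad: 0 shut, grows as the gate swings outward, away from the bay, to a stop at 1.9; light friction, stays where it is left. The aluminium gate is 116 mm wide, 8 mm thick, its top edge 85 mm above the table. Carrier and gripper need it beyond about 1.6 to pass
- latch (a joint): angle of the latch bar on the gate, rad: 0 level on its stop (in the catch when the gate is shut), grows as its tip is lifted, at most 0.6; falls back under its own weight (90 g). Above about 0.17 it clears the catch. The catch's outer side slopes at 45 degrees, so a gate pushed shut also lifts the bar over it by itself
- latch_tab (a point): grip point on the steel thumb tab, an upright plate on the latch bar, 24 mm wide (y), 10 mm thick (x); 117 mm above the table, 17 mm below the tab's top, 32 mm above the gate's top edge. y: along the bar, pivot to tip; x: square to the gate, towards the bay when shut; z up. The bar's pivot is 72 mm along -y and 47 mm below. The bar's tip is 51 mm along y and 47 mm below
- gate_hinge (a point): on the gate's vertical hinge axis at table height, fixed to the bay. x into the bay (the carrier comes out along -x), y across the mouth to the latch side, z up; opening is positive about z. The latch tab is 97 mm from the axis along the gate and 14 mm in front of it (-x when shut)
- catch (a point): middle of the top of the fixed steel catch (keeper), 81 mm above the table, outside the mouth on the latch side; it spans about 50 mm (x) by 30 mm (y). Axes as gate_hinge
- bay: the fixed white block bay: origin at table height in the middle of its mouth, axes as gate_hinge. 165 mm deep (x), 126 mm wide (y), floor 6 mm thick, side walls 45 mm tall. From x = 115 mm on it is roofed, roof top 85 mm above the table; the front part is open above
- carrier_post (a point): point to grip on the carrier's upright steel post, 24 mm (along x) by 16 mm (along y), 20 mm below the post's top and 82 mm above the carrier's underside. Axes as carrier_mid
- carrier_mid (a point): centre of the loose steel carrier's base, 17.5 mm above its underside: 120 mm long (x) by 60 mm wide (y), 38 mm tall with lip and white cassettes, 0.25 to 0.5 kg. The post stands 15 mm along -x from here, over its centre of mass. In the bay -x points to the gate; the rear 35 mm or less of it lie under the roof, so draw it out 45 mm or more before lifting it high; 30 mm of free height are left under the roof, so it can be raised a few mm off the floor while drawn
- tray_floor (a point): centre of the inner floor, 5 mm above the table, of the fixed low steel tray: 170 mm long (x) by 106 mm wide (y) outside, inside 160 by 96 mm, rim 18 mm above the table. The carrier fits lengthways, either way round
- bin: fixed open steel bin, deeper than the tray: 150 mm (x) by 110 mm (y), 60 mm tall; origin under its centre. Not the place for the carrier
- tub: bystander: yellow sharps tub with a red lid, 96 mm across, 112 mm tall; origin under its centre
- jar: bystander: amber glass jar, 52 mm across, 75 mm tall; origin under its centre
- white_bottle: bystander: white plastic bottle, 60 mm across, 140 mm tall; origin under its centre

How it is judged:
On the way, in this order (a step that is already met when the one before it is completed fails the run):
1. the latch bar is lifted out of its catch while the gate is still shut (value of joint latch above 0.12 rad and value of joint gate below 0.08 rad).
2. the gate is swung open (value of joint gate above 1.4 rad), for 0.1 s.
3. the carrier is drawn out, its post within 20 mm of the mouth or outside it (x of carrier_post in the frame of gate_hinge below 0.02 m).
4. the carrier stands flat in the low tray, let go (z of carrier_mid in the frame of tray_floor between 0.012 and 0.0215 m and horizontal distance between carrier_mid and tray_floor below 0.035 m and angle between carrier_mid's own z axis and vertical below 0.06 rad and contact force between carrier and the fingers below 0.2 N), for 0.3 s.
5. the gate is shut and the latch bar has dropped into its catch (value of joint gate below 0.05 rad and value of joint latch below 0.04 rad), for 0.2 s.
At the end, for the whole second after the job is handed in: The carrier stands at rest and let go on the low tray's floor, level to 0.06 rad and its middle within 35 mm of the tray's; the gate is shut (under 0.05 rad) and the latch bar is down in its catch (under 0.04 rad) (all of step 4 and all of step 5 and linear speed of carrier below 0.02 m/s); the robot touches nothing.
It fails at once if the carrier is tipped over (more than 0.6 rad) (angle between carrier_mid's own z axis and vertical above 0.6 rad).
It fails at once if the carrier is dropped (falls faster than 0.7 m/s, not held) (linear speed of carrier above 0.7 m/s and contact force between carrier and the fingers below 0.2 N).
It fails at once if the tub, the jar or the bottle is moved more than 40 mm or tipped (distance of any of tub, jar, white_bottle from where it was at the start of the episode above 0.04 m or angle between any of tub, jar, white_bottle's own z axis and vertical above 0.5 rad).
It also fails if it takes over 72 s, if anything falls off the work surface, if the arm or the gripper's body presses on something with over 40 N, if the wrist force passes 120 N, or if a joint passes its speed limit or range.

## Working session

There is one attempt and no reset: what is moved stays moved. The work goes in short steps, Python scripts to look and compute and a tool call to move; the robot and the scene stay as the last step left them, time stands still between calls to the robot, and variables do not carry over. Pictures are saved under pics/ and viewed, and the job is handed in when it is done.

Besides the shell and the picture viewer there is one more tool, called as a command line: name --argument value ..., lists and objects as JSON in quotes. jog_arm: Moves the arm, as the interface text tells. Its arguments: {"type":"object","properties":{"increments":{"type":"array","items":{"type":"array","items":{"type":"array","items":{"type":"number"}}}},"squeeze":{"type":"number"}},"required":["increments"]}

```bash
mkdir -p pics; ls; python3 - <<'E'
from rig import *
import cv2
print(get_obs())
for n in("side","top"):
    print(n,camera_info(n))
    cv2.imwrite(f"pics/{n}0.png",camera(n)[:,:,::-1])
try: print(grip_point_offset)
except Exception as e: print(e)
E
```

```text
pics
{'time': 0.0, 'q': array([ 1.06050463e+00,  5.28465914e-01,  1.43389455e+00, -2.88556461e-05,
        1.18139087e+00, -1.78519040e-01]), 'joint_velocities': array([-2.27354027e-05, -4.27014798e-04, -4.46407929e-04,  9.85517966e-06,
        5.64949965e-04,  1.31905344e-03]), 'joint_torque': array([-9.60267171e-04, -4.40041208e+01, -1.76588649e+01,  6.33636047e-02,
        5.83223195e-02, -1.47440624e-04]), 'position': array([0.20320394, 0.59027283, 0.22157425]), 'tool_rot': array([ 0.6981217 , -0.11700702,  0.1165094 , -0.69667855]), 'ft_force': array([ 0.2186563 , -0.5143138 ,  0.25475953]), 'moment': array([-0.02871185, -0.00343173, -0.01946258]), 'grip_width': 0.0871824684169608}
side {'K': array([[380.07703548,   0.        , 275.82067481],
       [  0.        , 380.07703548, 209.77273066],
       [  0.        ,   0.        ,   1.        ]]), 'k1': -0.01711366987078812, 'R': array([[ 0.97841473, -0.20635338, -0.01108606],
       [-0.14910151, -0.66777842, -0.72927411],
       [ 0.14308515,  0.71518548, -0.68413184]]), 't': array([-0.59240736,  0.12038521,  0.984141  ])}
top {'K': array([[438.44916907,   0.        , 273.21093571],
       [  0.        , 438.44916907, 200.94588892],
       [  0.        ,   0.        ,   1.        ]]), 'k1': 0.031198264199429754, 'R': array([[ 0.01312173, -0.9998618 , -0.01020749],
       [-0.99098941, -0.01164309, -0.13343321],
       [ 0.13329593,  0.01186639, -0.99100524]]), 't': array([-0.06808451,  0.57835649,  0.99758843])}
0.0187
```

View pics/side0.png

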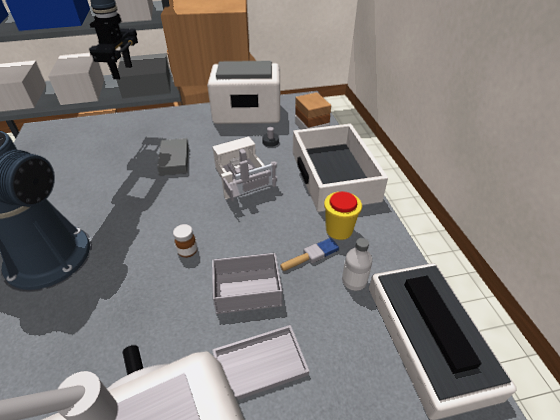

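View pics/top0.png

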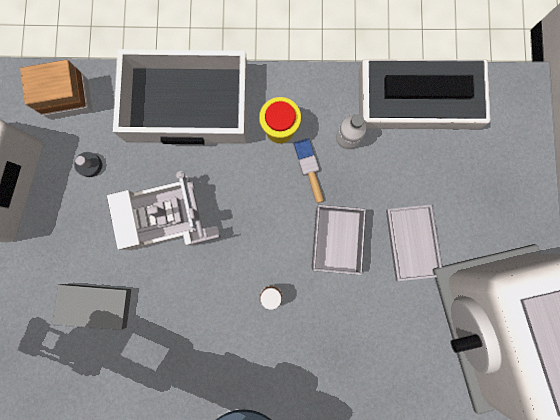

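The side view shows the bay near (245,170), bin (248,282), tray (262,362), tub (343,215), jar (185,240) and bottle (357,268). In the top view, the bay is near (165,212), bin (340,240), tray (413,243), tub (281,118), bottle (350,131) and jar (271,298). I'll zoom in on the bay.

```bash
cat > h.py <<'E'
import numpy as np, cv2
from rig import *
from scipy.spatial.transform import Rotation as Ro
CI={n:camera_info(n) for n in("side","top")}
def ray(n,u,v):
    c=CI[n];K=c["K"];d=np.array([(u-K[0,2])/K[0,0],(v-K[1,2])/K[1,1]])
    s=d.copy()
    for _ in range(20): s=d/(1+c["k1"]*(s@s))
    o=-c["R"].T@c["t"];return o,c["R"].T@np.array([s[0],s[1],1])
def onz(n,u,v,z):
    o,d=ray(n,u,v);return o+d*(z-o[2])/d[2]
def proj(n,X):
    c=CI[n];p=c["R"]@np.asarray(X,float)+c["t"];s=p[:2]/p[2];s=s*(1+c["k1"]*(s@s))
    return s*[c["K"][0,0],c["K"][1,1]]+c["K"][:2,2]
def tri(a,b):
    (o1,d1),(o2,d2)=ray("side",*a),ray("top",*b)
    A=np.stack([d1,-d2],1);t=np.linalg.lstsq(A,o2-o1,rcond=None)[0]
    p,q=o1+t[0]*d1,o2+t[1]*d2;return (p+q)/2,np.linalg.norm(p-q)
def snap(n,name,box=None,s=1):
    im=camera(n)[:,:,::-1].copy()
    if box: x0,y0,x1,y1=box; im=im[y0:y1,x0:x1]
    cv2.imwrite(f"pics/{name}.png",cv2.resize(im,None,fx=s,fy=s,interpolation=cv2.INTER_CUBIC))
E
python3 - <<'E'
import cv2
a=cv2.imread("pics/side0.png")[130:210,205:285];cv2.imwrite("pics/s0z.png",cv2.resize(a,None,fx=7,fy=7,interpolation=cv2.INTER_CUBIC))
a=cv2.imread("pics/top0.png")[165:260,100:230];cv2.imwrite("pics/t0z.png",cv2.resize(a,None,fx=6,fy=6,interpolation=cv2.INTER_CUBIC))
E
```

```text
(no output)
```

View pics/s0z.png

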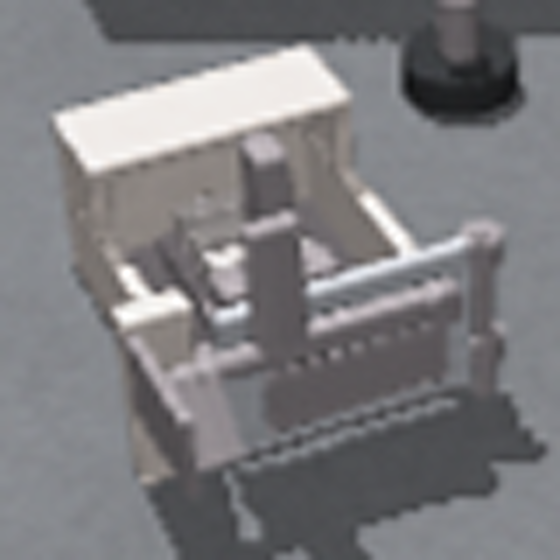

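View pics/t0z.png

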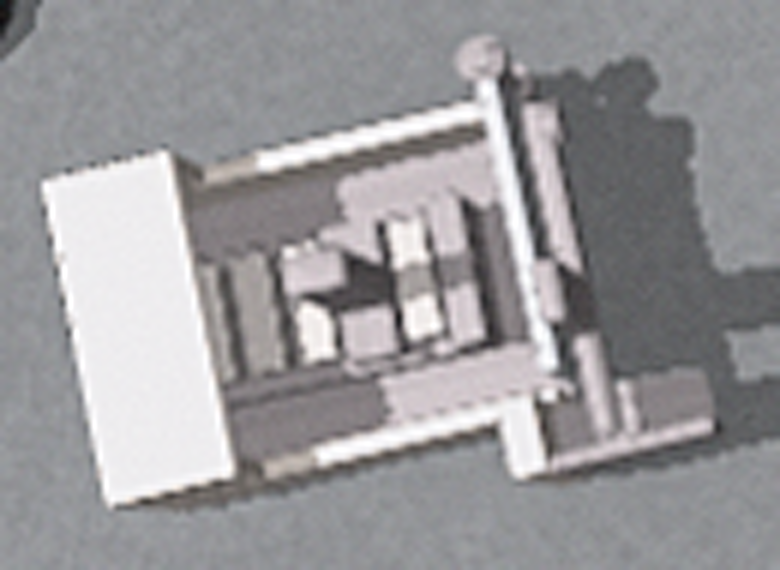

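```bash
python3 - <<'E'
from h import *
f=lambda u,v:(u/6+100-.4,v/6+165-.4)
P=[onz("top",*f(*p),.085) for p in [(42,185),(165,152),(238,470),(112,507)]]
for p in P:print(p)
print([np.linalg.norm(P[i]-P[i-1]) for i in range(4)])
# side view roof corners
g=lambda u,v:(u/7+205-.4,v/7+130-.4)
Q=[onz("side",*g(*p),.085) for p in [(305,45),(350,98),(90,172),(52,120)]]
for p in Q:print(p)
print([np.linalg.norm(Q[i]-Q[i-1]) for i in range(4)])
# post top 
print("hinge top", tri(g(483,228),f(480,48)))
for z in (.085,.1):print("gate hinge",onz("top",*f(480,52),z))
E
```

```text
[0.58103156 0.31495934 0.085     ]
[0.59415384 0.26956575 0.085     ]
[0.47505166 0.23559017 0.085     ]
[0.46091903 0.28133954 0.085     ]
[np.float64(0.12472895041137025), np.float64(0.0472522190412016), np.float64(0.12385342293101714), np.float64(0.04788252384698544)]
[0.58133987 0.3170013  0.085     ]
[0.59439273 0.26859487 0.085     ]
[0.47368219 0.23666544 0.085     ]
[0.46088256 0.28108422 0.085     ]
[np.float64(0.1256980550322278), np.float64(0.05013541045425991), np.float64(0.12486202173583275), np.float64(0.04622616222578989)]
hinge top (array([0.63309603, 0.15140374, 0.0900915 ]), np.float64(0.002752894035124715))
gate hinge [0.63396324 0.15249267 0.085     ]
gate hinge [0.63101098 0.14903884 0.1       ]
```

```bash
python3 - <<'E'
from h import *
ex=np.array([-.272,.962,0]);ey=np.array([-.962,-.272,0]);O=np.array([.5658,.1409,0])
f=lambda p:((p[0]-100+.4)*6,(p[1]-165+.4)*6)
g=lambda p:((p[0]-205+.4)*7,(p[1]-130+.4)*7)
a=cv2.imread("pics/s0z.png");b=cv2.imread("pics/t0z.png")
def mk(X,c):
    W=O+X[0]*ex+X[1]*ey+np.array([0,0,X[2]])
    for im,fn,n in((a,g,"side"),(b,f,"top")):
        p=fn(proj(n,W));cv2.circle(im,tuple(int(v) for v in p),4,c,-1)
def box(x0,x1,y0,y1,z,c):
    for x in(x0,x1):
        for y in (y0,y1): mk((x,y,z),c)
H=np.array([-.009,-.0665]);T=H+[-.014,.097]
box(T[0]-.005,T[0]+.005,T[1]-.012,T[1]+.012,.134,(0,0,255))
mk((*T,.117),(0,0,200))
mk((*H,.0),(255,0,0));mk((*H,.1),(255,0,0))
for x in (.05,.07): mk((x,0,.108),(0,255,0))
box(0,.165,-.063,.063,.045,(0,255,255))
cv2.imwrite("pics/s1z.png",a);cv2.imwrite("pics/t1z.png",b)
E
```

```text
(no output)
```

View pics/s1z.png

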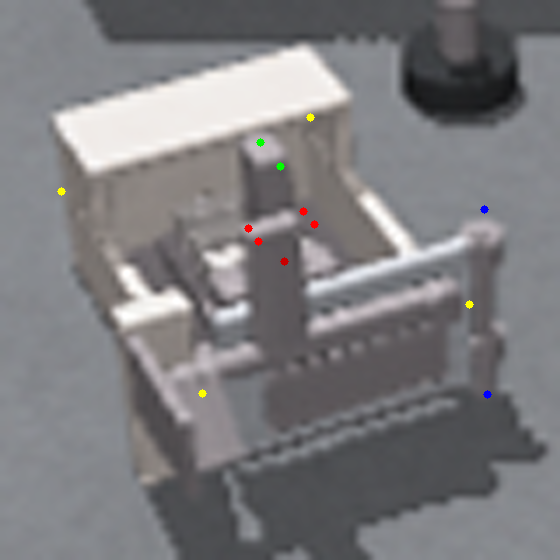

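View pics/t1z.png

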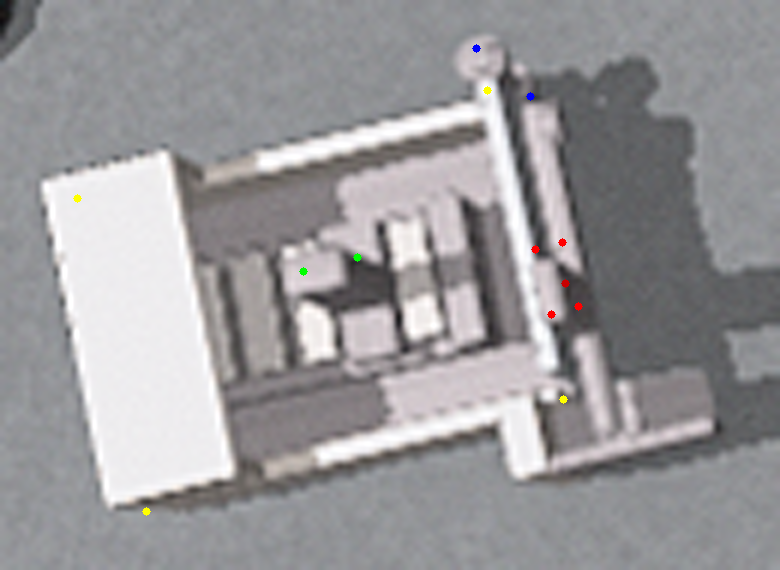

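```bash
python3 - <<'E'
from h import *
ex=np.array([-.272,.962,0]);ey=np.array([-.962,-.272,0]);O=np.array([.5658,.1409,0])
f=lambda u,v:(u/6+100-.4,v/6+165-.4)
g=lambda u,v:(u/7+205-.4,v/7+130-.4)
def rep(n,X):
    d=X-O;print(n,X.round(4),"bay",(d@ex).round(4),(d@ey).round(4))
X,e=tri(g(272,224),f(549,290));print(e);rep("tab",X)
rep("tab top",onz("top",*f(549,289),.134));rep("tab side",onz("side",*g(272,224),.134))
X,e=tri(g(265,148),f(313,268));print(e);rep("post",X)
rep("post top",onz("top",*f(313,268),.108));rep("post side",onz("side",*g(265,148),.108))
E
python3 - <<'E'
import cv2
a=cv2.imread("pics/side0.png")[145:190,225:275];cv2.imwrite("pics/s2z.png",cv2.resize(a,None,fx=12,fy=12,interpolation=cv2.INTER_NEAREST))
a=cv2.imread("pics/top0.png")[195:225,140:200];cv2.imwrite("pics/t2z.png",cv2.resize(a,None,fx=12,fy=12,interpolation=cv2.INTER_NEAREST))
E
```

```text
0.0009659455500273436
tab [0.5389 0.1131 0.1339] bay -0.0194 0.0334
tab top [0.5388 0.1131 0.134 ] bay -0.0194 0.0336
tab side [0.5394 0.113  0.134 ] bay -0.0197 0.033
0.0002998003406545871
post [0.5481 0.2052 0.1072] bay 0.0667 -0.0005
post top [0.5482 0.205  0.108 ] bay 0.0664 -0.0005
post side [0.5479 0.204  0.108 ] bay 0.0656 0.0001
```

View pics/s2z.png

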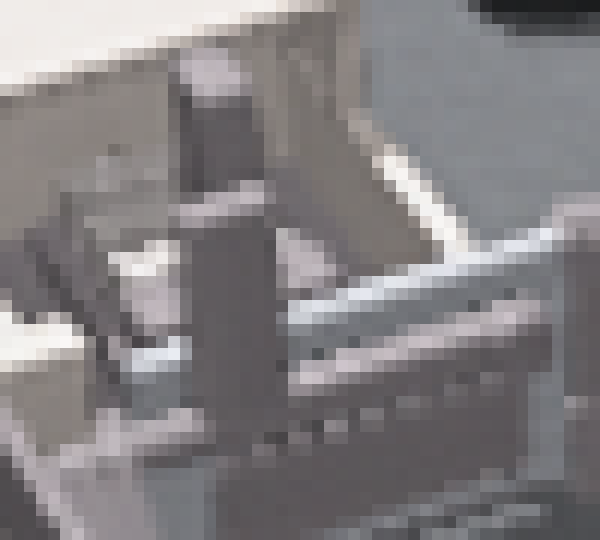

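View pics/t2z.png

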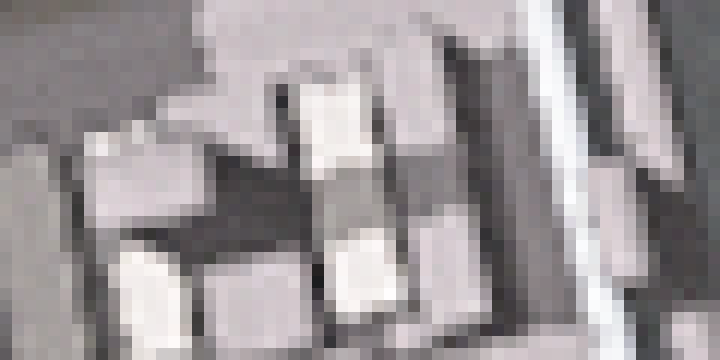

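Two-view measurements agree: the tab top is at (0.539,0.113), z 0.134, and the post top at (0.548,0.2045), z 0.107. Next I'll measure the tray, the bystanders and the tool axes.

```bash
python3 - <<'E'
from h import *
o=get_obs();R=Ro.from_quat(o["tool_rot"]).as_matrix();print(R.round(3),o["q"].round(3))
t=cv2.imread("pics/top0.png")
hsv=cv2.cvtColor(t,cv2.COLOR_BGR2HSV)
cv2.imwrite("pics/t3z.png",cv2.resize(t[195:290,305:455],None,fx=5,fy=5,interpolation=cv2.INTER_CUBIC))
s=cv2.imread("pics/side0.png")
cv2.imwrite("pics/s3z.png",cv2.resize(s[310:420,200:320],None,fx=5,fy=5,interpolation=cv2.INTER_CUBIC))
for n,u,v,z in(("tub",281,118,.112),("jar",271,298,.075),("bottle",353,123,.14)):print(n,onz("top",u,v,z).round(3))
E
```

```text
[[ 0.945 -0.001  0.326]
 [-0.326 -0.002  0.945]
 [-0.    -1.    -0.002]] [ 1.061  0.528  1.434 -0.     1.181 -0.178]
tub [ 0.758 -0.077  0.112]
jar [ 0.358 -0.059  0.075]
bottle [ 0.738 -0.233  0.14 ]
```

View pics/t3z.png

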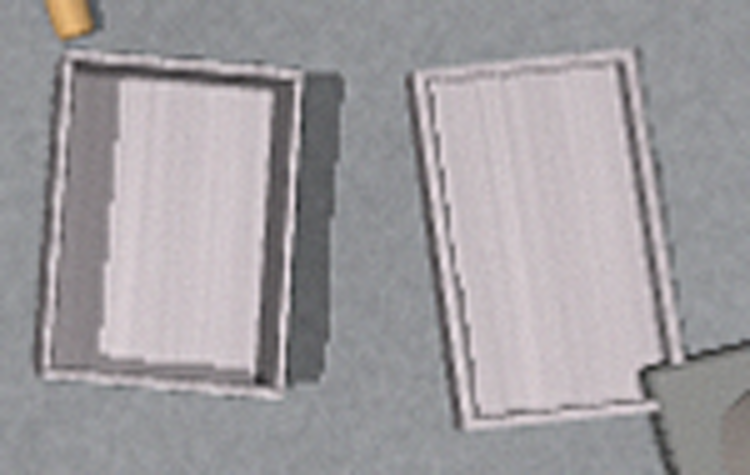

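View pics/s3z.png

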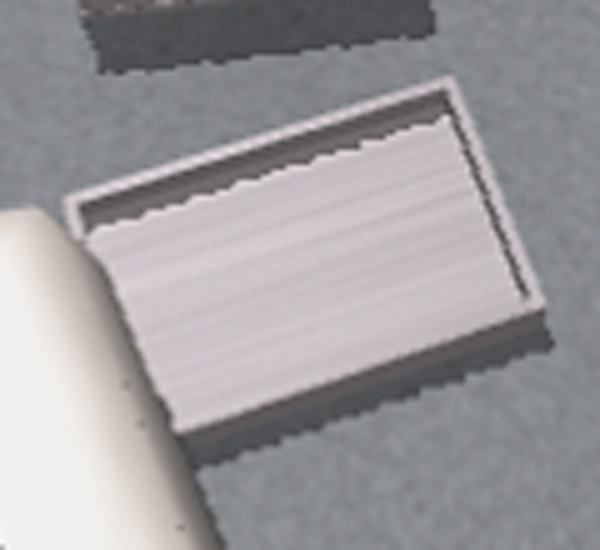

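```bash
python3 - <<'E'
from h import *
f=lambda u,v:(u/5+305-.4,v/5+195-.4)
P=[onz("top",*f(*p),.018) for p in [(410,73),(636,48),(462,430)]]
for p in P:print(p.round(4))
print(np.linalg.norm(P[0]-P[1]),np.linalg.norm(P[0]-P[2]),"c",(P[1]+P[2])/2, "ax",np.degrees(np.arctan2(*(P[0]-P[2])[[1,0]])))
g=lambda u,v:(u/5+200-.4,v/5+310-.4)
Q=[onz("side",*g(*p),.018) for p in [(65,200),(450,76),(547,308)]]
for p in Q:print(p.round(4))
print("c side",(Q[0]+Q[2])/2,np.linalg.norm(Q[0]-Q[1]),np.linalg.norm(Q[2]-Q[1]))
print("knob",tri((132,358),(467,344)))
print(-CI["side"]["R"].T@CI["side"]["t"],-CI["top"]["R"].T@CI["top"]["t"])
for z in (0,.15,.3):print(z,onz("top",440,272,z).round(3),onz("side",200,352,z).round(3),onz("side",180,358,z).round(3),onz("top",487,290,z).round(3))
a=cv2.imread("pics/top0.png")[230:420,420:560];b=cv2.imread("pics/side0.png")[330:420,40:250]
cv2.imwrite("pics/mt.png",cv2.resize(a,None,fx=3,fy=3));cv2.imwrite("pics/ms.png",cv2.resize(b,None,fx=3,fy=3))
E
```

```text
[ 0.5652 -0.3322  0.018 ]
[ 0.5785 -0.4396  0.018 ]
[ 0.3974 -0.3525  0.018 ]
0.10824292998098442 0.1689607891191709 c [ 0.48797198 -0.39603657  0.018     ] ax 6.904765320392864
[ 0.3986 -0.3561  0.018 ]
[ 0.5653 -0.3348  0.018 ]
[ 0.579  -0.4406  0.018 ]
c side [ 0.48877765 -0.39833072  0.018     ] 0.1680265838817107 0.10668526171193218
knob (array([ 0.28860336, -0.43504969,  0.19045961]), np.float64(0.000476086277234575))
[ 0.45675375 -0.74569796  0.75450855] [ 0.44106408 -0.07317903  1.06509235]
0 [ 0.419 -0.459  0.   ] [ 0.371 -0.346  0.   ] [ 0.33  -0.351  0.   ] [ 0.379 -0.567  0.   ]
0.15 [ 0.422 -0.405  0.15 ] [ 0.388 -0.426  0.15 ] [ 0.355 -0.429  0.15 ] [ 0.387 -0.497  0.15 ]
0.3 [ 0.425 -0.35   0.3  ] [ 0.405 -0.505  0.3  ] [ 0.38  -0.508  0.3  ] [ 0.396 -0.428  0.3  ]
```

View pics/mt.png

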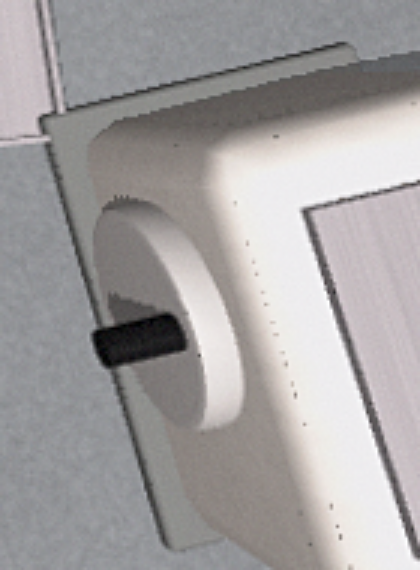

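View pics/ms.png

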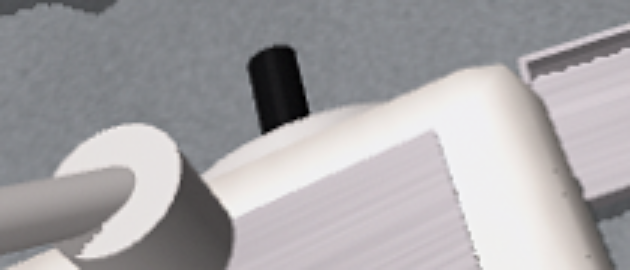

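jog_arm --increments '[[[0,0,-68,0.336,-0.477,0,0],[0,0,-68,0.336,-0.477,0,0],[0,0,-68,0.336,-0.477,0,0],[0,0,-68,0.336,-0.477,0,0],[0,0,-68,0.336,-0.477,0,0],[0,0,-68,0.336,-0.477,0,0],[0,0,-68,0.336,-0.477,0,0],[0,0,-68,0.336,-0.477,0,0]]]'

```text
time: 0.9
position: [0.4342, 0.2618, 0.2218]
tool_rot: [0.512, -0.489, 0.488, -0.511]
ft_force: [0.4, 0.2, 0.5]
grip_width: 0.044
```

jog_arm --increments '[[[0,0,-60,0.105,-0.149,0,0],[0,0,-60,0.105,-0.149,0,0],[0,0,-60,0.105,-0.149,0,0],[0,0,-60,0.105,-0.149,0,0],[0,0,-60,0.105,-0.149,0,0],[0,0,-60,0.105,-0.149,0,0],[0,0,-60,0.105,-0.149,0,0],[0,0,-60,0.105,-0.149,0,0]]]'

```text
time: 1.7
position: [0.5389, 0.1126, 0.2213]
tool_rot: [-0.199, 0.68, -0.678, 0.198]
ft_force: [0.3, -0.6, 0.2]
grip_width: 0.0438
```

```bash
cat > st.py <<'E'
from h import *
def st():
    o=get_obs();R=Ro.from_quat(o["tool_rot"]).as_matrix();z=R[:,2];y=R[:,1]
    g=o["position"]-.0187*y
    print("t",round(o["time"],2),"tcp",o["position"].round(4),"grip pt",g.round(4),"jaw yaw",np.degrees(np.arctan2(z[1],z[0])).round(2),"y",y.round(3),"F",o["ft_force"].round(1),"w",o["grip_width"].round(4),"q6",np.degrees(o["q"][5]).round(0))
E
python3 -c "
from st import *
st()"
```

```text
Traceback (most recent call last):
  File "st.py", line 5, in st
    print("t",round(o["time"],2),"tcp",o["position"].round(4),"grip pt",g.round(4),"jaw yaw",np.degrees(np.arctan2(z[1],z[0])).round(2),"y",y.round(3),"F",o["ft_force"].round(1),"w",o["grip_width"].round(4),"q6",np.degrees(o["q"][5]).round(0))
                                                                                                                                                                                      ^^^^^^^^^^^^^^^^^^^^^
AttributeError: 'float' object has no attribute 'round'
```

```bash
sed -i 's/o\["grip_width"\].round(4)/round(float(o["grip_width"]),4)/; s/np.degrees(o\["q"\]\[5\]).round(0)/round(float(np.degrees(o["q"][5])))/' st.py; python3 -c "
from st import *
st()"
```

```text
t 1.7 tcp [0.5389 0.1126 0.2213] grip pt [0.5389 0.1125 0.24  ] jaw yaw -57.37 y [-0.002  0.002 -1.   ] F [ 0.3 -0.6  0.2] w 0.0438 q6 57
```

jog_arm --increments '[[[0,0,-17,0,0,0,0],[0,0,-17,0,0,0,0],[0,0,-17,0,0,-0.04,0],[0,0,-17,0,0,-0.08,0],[0,0,-17,0,0,-0.06,0],[0,0,-17,0,0,-0.06,0]]]'

```text
time: 2.3
position: [0.5393, 0.1127, 0.1604]
tool_rot: [-0.098, 0.701, -0.699, 0.097]
ft_force: [0.8, 0.3, 0.6]
grip_width: 0.0436
```

```bash
python3 -c "
from st import *
st()
snap('side','s4',(180,100,320,220),5)
snap('top','t4',(100,130,260,250),5)"
```

```text
t 2.3 tcp [0.5393 0.1127 0.1604] grip pt [0.5393 0.1127 0.1791] jaw yaw -74.19 y [-0.002  0.003 -1.   ] F [0.8 0.3 0.6] w 0.0436 q6 74
```

View pics/s4.png

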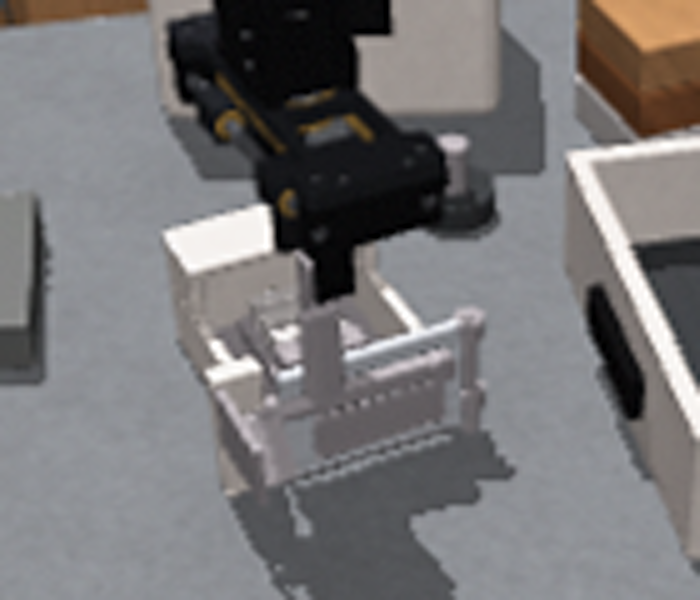

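View pics/t4.png

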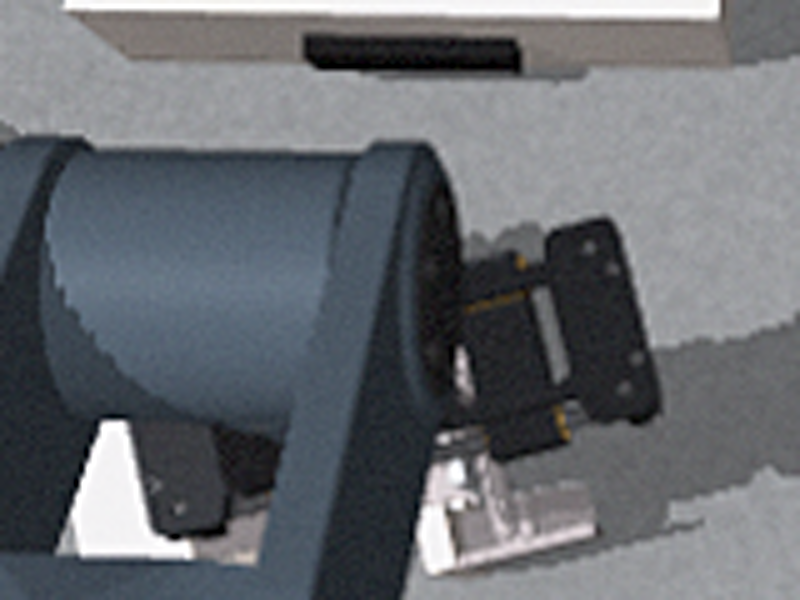

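The gripper is above the tab, aligned with the gate, with the front finger at (330,275) in the side crop. Next I'll descend and grip.

jog_arm --increments '[[[0,0,0,0,0,-0.03,0],[0,0,0,0,0,-0.06,0],[0,0,0,0,0,-0.06,0.3],[0,0,0,0,0,-0.06,1],[0,0,0,0,0,-0.06,1],[0,0,0,0,0,-0.06,1]]]' --squeeze 25

```text
time: 3.0
position: [0.5411, 0.1128, 0.1037]
tool_rot: [-0.095, 0.701, -0.7, 0.099]
ft_force: [0.2, -0.4, 0.2]
grip_width: 0.0195
```

```bash
python3 -c "
from st import *
st()
snap('side','s5',(200,120,300,210),7)"
```

```text
t 3.0 tcp [0.5411 0.1128 0.1037] grip pt [0.541  0.1127 0.1224] jaw yaw -74.24 y [ 0.005  0.003 -1.   ] F [ 0.2 -0.4  0.2] w 0.0195 q6 74
```

View pics/s5.png

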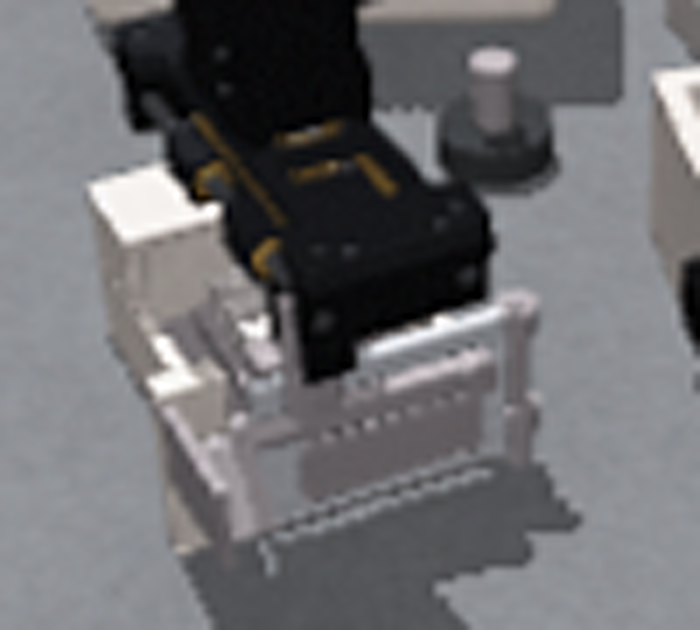

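Still closing, so I'll give it a few more rows.

jog_arm --increments '[[[0,0,0,-0.001,0,-0.005,1],[0,0,0,-0.001,0,-0.005,1],[0,0,0,-0.001,0,-0.005,1],[0,0,0,-0.001,0,-0.005,1]]]'

```text
time: 3.45
position: [0.5411, 0.1129, 0.1008]
tool_rot: [-0.094, 0.701, -0.7, 0.1]
ft_force: [-1.7, -0.3, 12.4]
grip_width: 0.0104
```

```bash
python3 -c "
from st import *
st()"
```

```text
t 3.45 tcp [0.5411 0.1129 0.1008] grip pt [0.541  0.1128 0.1195] jaw yaw -74.24 y [ 0.008  0.003 -1.   ] F [-1.7 -0.3 12.4] w 0.0104 q6 74
```

jog_arm --increments '[[[-1.0,3.4,0,0.002,0.0005,0.0043,1],[-1.95,6.9,0,0.0041,0.0012,0.0087,1],[-2.9,10.3,0,0.0066,0.0019,0.013,1],[-3.9,13.8,0,0.0093,0.0026,0.017,1],[-3.9,13.8,0,0.0093,0.0026,0.017,1],[-3.9,13.8,0,0.0093,0.0026,0.017,1]]]'

```text
time: 4.05
position: [0.5508, 0.1153, 0.1178]
tool_rot: [0.18, -0.684, 0.707, -0.013]
ft_force: [0.4, -0.5, 2.2]
grip_width: 0.01
```

```bash
python3 -c "
from st import *
st()
snap('side','s6',(200,120,300,210),7)"
```

```text
t 4.05 tcp [0.5508 0.1153 0.1178] grip pt [0.555  0.1166 0.136 ] jaw yaw -74.24 y [-0.228 -0.065 -0.971] F [ 0.4 -0.5  2.2] w 0.01 q6 78
```

View pics/s6.png

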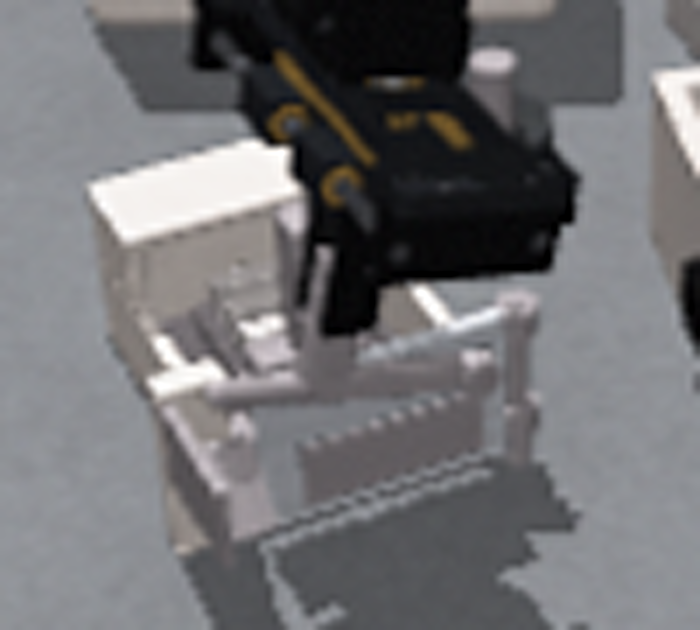

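The bar is clearly lifted, with its tip at about (215,390) above the catch at (240,430), and the gate is still shut. Next I'll work out the arc about the hinge.

```bash
cat > arc.py <<'E'
from st import *
import sys
H=np.array([.629,.152])
def arc(phis):
    P=get_obs()["position"][:2]
    for f in phis:
        d=H+Ro.from_euler("z",f,degrees=True).as_matrix()[:2,:2]@(P-H)-P
        print(f,d.round(4))
if __name__=="__main__": arc([float(a) for a in sys.argv[1:]])
E
python3 arc.py 4 10 17 24 31 38 45 52
```

```text
4.0 [ 0.0027 -0.0054]
10.0 [ 0.0076 -0.013 ]
17.0 [ 0.0141 -0.0213]
24.0 [ 0.0217 -0.0287]
31.0 [ 0.03   -0.0351]
38.0 [ 0.0391 -0.0404]
45.0 [ 0.0488 -0.0446]
52.0 [ 0.0589 -0.0476]
```

jog_arm --increments '[[[0,0,4,0.0027,-0.0054,0,1],[0,0,10,0.0076,-0.013,0,1],[0,0,17,0.0141,-0.0213,0,1],[0,0,24,0.0217,-0.0287,0,1],[0,0,31,0.03,-0.0351,0,1],[0,0,38,0.0391,-0.0404,0,1],[0,0,45,0.0488,-0.0446,0,1],[0,0,52,0.0589,-0.0476,0,1]]]'

```text
time: 4.9
position: [0.6103, 0.067, 0.118]
tool_rot: [0.462, -0.535, 0.63, -0.323]
ft_force: [2.0, -0.9, 0.6]
grip_width: 0.0097
```

```bash
python3 -c "
from st import *
st()"; python3 arc.py 6 13 20 27 34 41 48 52
```

```text
t 4.9 tcp [0.6103 0.067  0.118 ] grip pt [0.6119 0.0711 0.1361] jaw yaw -22.0 y [-0.086 -0.219 -0.972] F [ 2.  -0.9  0.6] w 0.0097 q6 31
6.0 [ 0.009  -0.0015]
13.0 [ 0.0196 -0.002 ]
20.0 [ 0.0302 -0.0013]
27.0 [0.0406 0.0008]
34.0 [0.0507 0.0041]
41.0 [0.0604 0.0086]
48.0 [0.0694 0.0142]
52.0 [0.0742 0.0179]
```

jog_arm --increments '[[[0,0,6,0.009,-0.0015,0,1],[0,0,13,0.0196,-0.002,0,1],[0,0,20,0.0302,-0.0013,0,1],[0,0,27,0.0406,0.0008,0,1],[0,0,34,0.0507,0.0041,0,1],[0,0,41,0.0604,0.0086,0,1],[0,0,48,0.0694,0.0142,0,1],[0,0,52,0.0742,0.0179,0,1]]]'

```text
time: 5.7
position: [0.6856, 0.0846, 0.1182]
tool_rot: [0.649, -0.276, 0.424, -0.568]
ft_force: [3.2, -1.6, -0.9]
grip_width: 0.0104
```

```bash
python3 -c "
from st import *
st()
snap('side','s7',(190,120,310,220),6)"
```

```text
t 5.7 tcp [0.6856 0.0846 0.1182] grip pt [0.6832 0.0883 0.1364] jaw yaw 30.24 y [ 0.124 -0.202 -0.971] F [ 3.2 -1.6 -0.9] w 0.0104 q6 -18
```

View pics/s7.png

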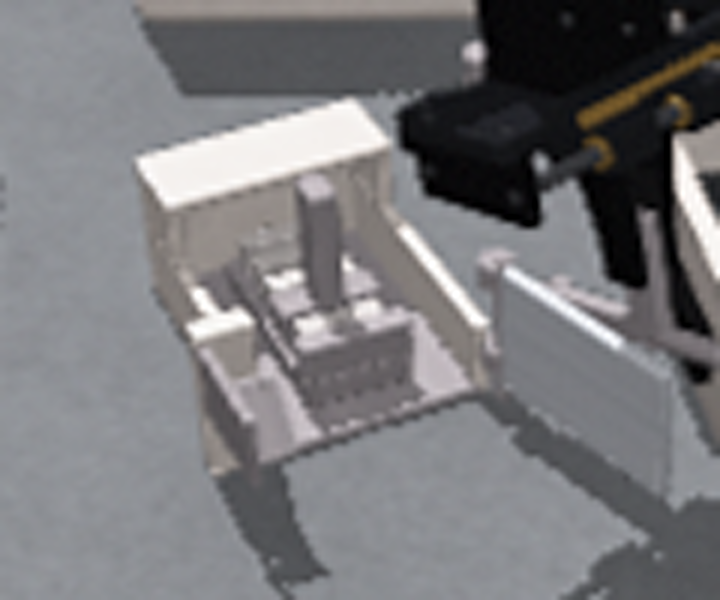

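The gate is open to about 1.82 rad and the bay mouth is clear. I'll lower the bar to its stop, release and rise.

jog_arm --increments '[[[6.2,3.6,0,0.0022,-0.0038,-0.0087,1],[12.4,7.2,0,0.0049,-0.0084,-0.017,1],[12.4,7.2,0,0.0049,-0.0084,-0.016,0],[12.4,7.2,0,0.0049,-0.0084,-0.016,0],[12.4,7.2,0,0.0049,-0.0084,-0.016,0],[12.4,7.2,0,0.0049,-0.0084,0.03,0],[12.4,7.2,0,0.0049,-0.0084,0.08,0],[12.4,7.2,0,0.0049,-0.0084,0.08,0]]]'

```text
time: 6.55
position: [0.6953, 0.0783, 0.2074]
tool_rot: [-0.607, 0.348, -0.355, 0.62]
ft_force: [1.2, 0.2, 0.3]
grip_width: 0.0422
```

```bash
python3 -c "
from st import *
st()"
```

```text
t 6.55 tcp [0.6953 0.0783 0.2074] grip pt [0.695  0.0781 0.226 ] jaw yaw 30.36 y [ 0.018  0.011 -1.   ] F [1.2 0.2 0.3] w 0.0422 q6 -34
```

jog_arm --increments '[[[-0.6,1.0,-14.5,-0.147,0.1265,0,0],[-0.6,1.0,-14.5,-0.147,0.1265,0,0],[-0.6,1.0,-14.5,-0.147,0.1265,0,0],[-0.6,1.0,-14.5,-0.147,0.1265,0,0],[-0.6,1.0,-14.5,-0.147,0.1265,0,0],[-0.6,1.0,-14.5,-0.147,0.1265,0,0]]]'

```text
time: 7.15
position: [0.5471, 0.2066, 0.2079]
tool_rot: [0.565, -0.424, 0.427, -0.565]
ft_force: [0.3, -0.3, 0.1]
grip_width: 0.0438
```

```bash
python3 -c "
from st import *
st()
snap('side','s8',(190,100,310,220),5)
snap('top','t8')"
```

```text
t 7.15 tcp [0.5471 0.2066 0.2079] grip pt [0.5471 0.2066 0.2266] jaw yaw 16.09 y [ 0.003 -0.003 -1.   ] F [ 0.3 -0.3  0.1] w 0.0438 q6 -6
```

View pics/s8.png

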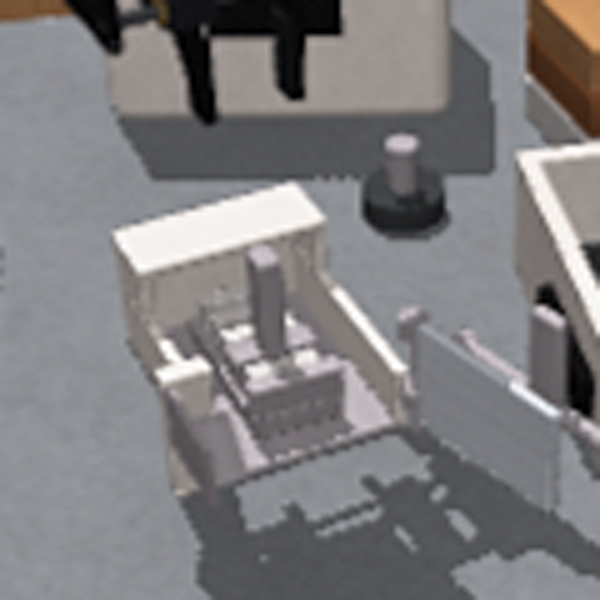

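View pics/t8.png

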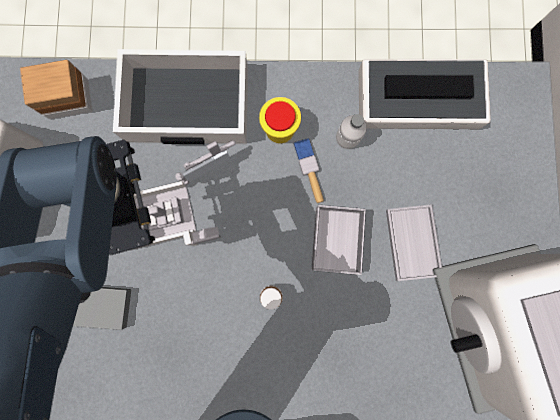

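jog_arm --increments '[[[0,0,0,0.0008,-0.002,-0.04,0],[0,0,0,0.0008,-0.002,-0.08,0],[0,0,0,0.0008,-0.002,-0.12,0],[0,0,0,0.0008,-0.002,-0.138,0],[0,0,0,0.0008,-0.002,-0.138,0],[0,0,0,0.0008,-0.002,-0.138,0.4],[0,0,0,0.0008,-0.002,-0.138,1],[0,0,0,0.0008,-0.002,-0.138,1]]]' --squeeze 45

```text
time: 8.05
position: [0.5512, 0.203, 0.0713]
tool_rot: [-0.564, 0.424, -0.428, 0.565]
ft_force: [0.0, -0.2, 0.2]
grip_width: 0.027
```

jog_arm --increments '[[[0,0,0,0,0,0,1],[0,0,0,0,0,0,1],[0,0,0,0,0,0,1]]]'

```text
time: 8.35
position: [0.5516, 0.2032, 0.0721]
tool_rot: [-0.563, 0.423, -0.429, 0.566]
ft_force: [-0.3, 0.2, 2.9]
grip_width: 0.0157
```

```bash
python3 -c "
from st import *
st()
snap('side','s9',(190,100,310,220),5)"
```

```text
t 8.35 tcp [0.5516 0.2032 0.0721] grip pt [0.5515 0.2033 0.0908] jaw yaw 15.9 y [ 0.008 -0.002 -1.   ] F [-0.3  0.2  2.9] w 0.0157 q6 -6
```

View pics/s9.png

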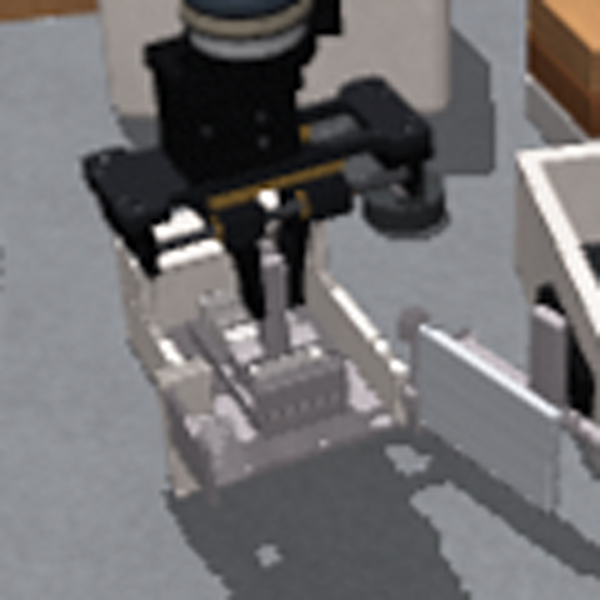

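jog_arm --increments '[[[0,0,0,0,0,0.004,1],[0,0,0,0,0,0.006,1],[0,0,0,0.0041,-0.0144,0.006,1],[0,0,0,0.0095,-0.0337,0.006,1],[0,0,0,0.0163,-0.0577,0.006,1],[0,0,0,0.0217,-0.077,0.006,1],[0,0,0,0.0217,-0.077,0.006,1]]]'

```text
time: 9.1
position: [0.5747, 0.1228, 0.0778]
tool_rot: [-0.563, 0.424, -0.43, 0.565]
ft_force: [1.2, -0.1, -3.0]
grip_width: 0.0159
```

```bash
python3 -c "
from st import *
st()
snap('side','s10',(190,100,310,220),5)"
```

```text
t 9.1 tcp [0.5747 0.1228 0.0778] grip pt [0.5745 0.1229 0.0965] jaw yaw 15.72 y [ 0.009 -0.003 -1.   ] F [ 1.2 -0.1 -3. ] w 0.0159 q6 -14
```

View pics/s10.png

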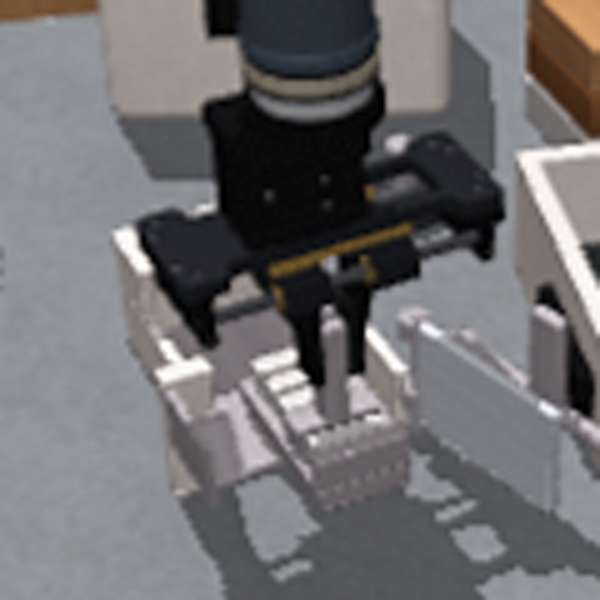

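jog_arm --increments '[[[0,0,0,0,0,0.02,1],[0,0,0,0,0,0.05,1],[0,0,0,0,0,0.08,1],[0,0,0,0,0,0.11,1],[0,0,0,0,-0.01,0.12,1],[0,0,3,-0.003,-0.03,0.12,1],[0,0,8,-0.007,-0.06,0.12,1],[0,0,13,-0.012,-0.09,0.12,1]]]'

```text
time: 9.95
position: [0.5607, 0.0334, 0.1967]
tool_rot: [-0.608, 0.357, -0.361, 0.61]
ft_force: [0.2, -0.5, -3.3]
grip_width: 0.0156
```

```bash
python3 -c "
from st import *
st()
snap('side','s11')"
```

```text
t 9.95 tcp [0.5607 0.0334 0.1967] grip pt [0.5606 0.0334 0.2154] jaw yaw 29.03 y [ 0.006 -0.001 -1.   ] F [ 0.2 -0.5 -3.3] w 0.0156 q6 -37
```

View pics/s11.png

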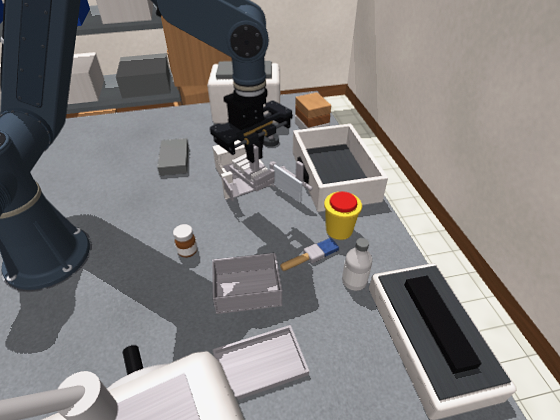

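The carrier is lifted level at about (248,180), held by the post. Next I'll carry it to the tray.

jog_arm --increments '[[[0,0,6,-0.005,-0.04,0,1],[0,0,13,-0.01,-0.08,0,1],[0,0,20,-0.016,-0.12,0,1],[0,0,27,-0.022,-0.16,0,1],[0,0,34,-0.028,-0.2,0,1],[0,0,41,-0.033,-0.24,0,1],[0,0,48,-0.038,-0.28,0,1],[0,0,54,-0.043,-0.31,0,1]]]'

```text
time: 10.8
position: [0.5157, -0.284, 0.1952]
tool_rot: [-0.706, 0.04, -0.044, 0.706]
ft_force: [-0.1, 0.0, -3.2]
grip_width: 0.016
```

```bash
python3 -c "
from st import *
st()"
```

```text
t 10.8 tcp [ 0.5157 -0.284   0.1952] grip pt [ 0.5156 -0.284   0.2139] jaw yaw 83.24 y [ 0.005  0.001 -1.   ] F [-0.1  0.  -3.2] w 0.016 q6 -123
```

Remaining: +13.8° and (-0.0124, -0.111).

jog_arm --increments '[[[0,0,5,-0.004,-0.035,0,1],[0,0,10,-0.008,-0.07,0,1],[0,0,13.8,-0.0115,-0.1,0,1],[0,0,13.8,-0.0124,-0.111,0,1],[0,0,13.8,-0.0124,-0.111,0,1],[0,0,13.8,-0.0124,-0.111,0,1],[0,0,13.8,-0.0124,-0.111,-0.03,1],[0,0,13.8,-0.0124,-0.111,-0.03,1]]]'

```text
time: 11.6
position: [0.5013, -0.3905, 0.1617]
tool_rot: [-0.702, -0.044, 0.044, 0.709]
ft_force: [-0.8, 1.6, -3.8]
grip_width: 0.0159
```

```bash
python3 -c "
from st import *
st()
snap('side','s12',(180,230,360,420),4)
snap('top','t12',(330,130,530,330),4)"
```

```text
t 11.6 tcp [ 0.5013 -0.3905  0.1617] grip pt [ 0.5013 -0.3906  0.1804] jaw yaw 97.11 y [-0.001  0.01  -1.   ] F [-0.8  1.6 -3.8] w 0.0159 q6 -145
```

View pics/s12.png

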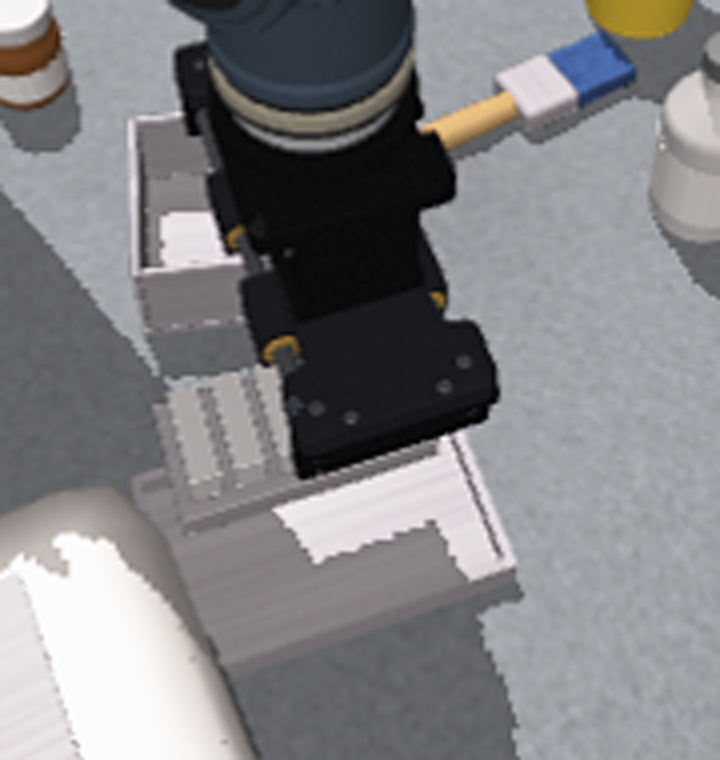

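View pics/t12.png

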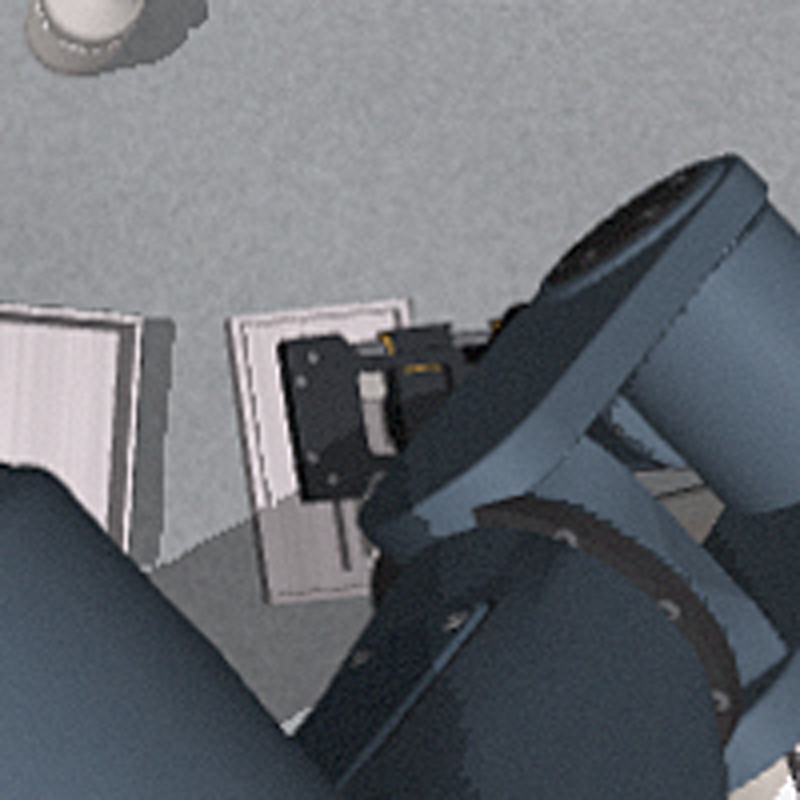

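jog_arm --increments '[[[0,0,0,0.002,-0.004,0,1],[0,0,0,0.002,-0.004,0,1],[0,0,0,0.002,-0.004,0,1]]]'

```text
time: 12.0
position: [0.5056, -0.3971, 0.1657]
tool_rot: [-0.705, -0.046, 0.042, 0.707]
ft_force: [-0.4, -0.8, -3.7]
grip_width: 0.0157
```

```bash
python3 -c "
from st import *
st()
o=get_obs();print(o['joint_torque'].round(1),o['moment'].round(2),o['q'].round(2))
snap('side','s13')
snap('top','t13')"
```

```text
t 12.0 tcp [ 0.5056 -0.3971  0.1657] grip pt [ 0.5055 -0.3972  0.1844] jaw yaw 97.13 y [ 0.004  0.003 -1.   ] F [-0.4 -0.8 -3.7] w 0.0157 q6 -146
[  0.1 -48.3 -17.2  -0.1   0.    0. ] [ 0.05 -0.02 -0.03] [-0.84  0.62  1.44  0.01  1.09 -2.54]
```

View pics/s13.png

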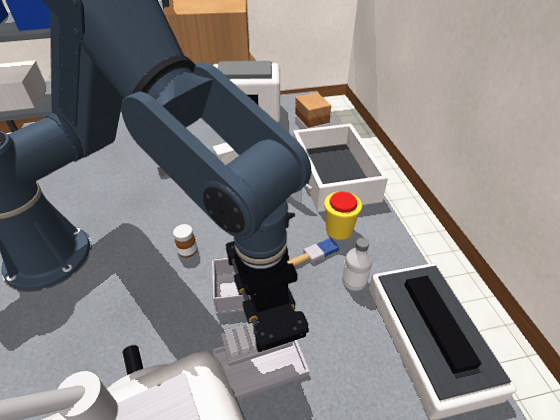

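View pics/t13.png

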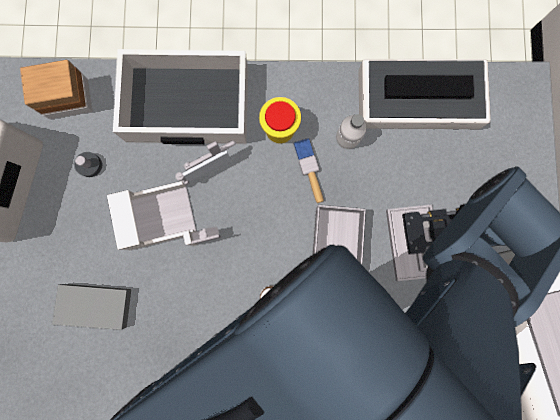

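No contact, and the arm is clear of the instrument. Lowering now.

jog_arm --increments '[[[0,0,0,-0.002,0.002,-0.02,1],[0,0,0,-0.002,0.002,-0.045,1],[0,0,0,-0.002,0.002,-0.065,1],[0,0,0,-0.002,0.002,-0.08,1],[0,0,0,-0.002,0.002,-0.084,1],[0,0,0,-0.002,0.002,-0.084,1],[0,0,0,-0.002,0.002,-0.084,1]]]'

```text
time: 12.8
position: [0.5039, -0.3956, 0.0822]
tool_rot: [-0.705, -0.046, 0.042, 0.707]
ft_force: [0.3, 0.3, -2.9]
grip_width: 0.0155
```

```bash
python3 -c "
from st import *
st()
snap('side','s14',(180,230,360,420),4)"
```

```text
t 12.8 tcp [ 0.5039 -0.3956  0.0822] grip pt [ 0.5038 -0.3957  0.1009] jaw yaw 97.12 y [ 0.005  0.003 -1.   ] F [ 0.3  0.3 -2.9] w 0.0155 q6 -146
```

View pics/s14.png

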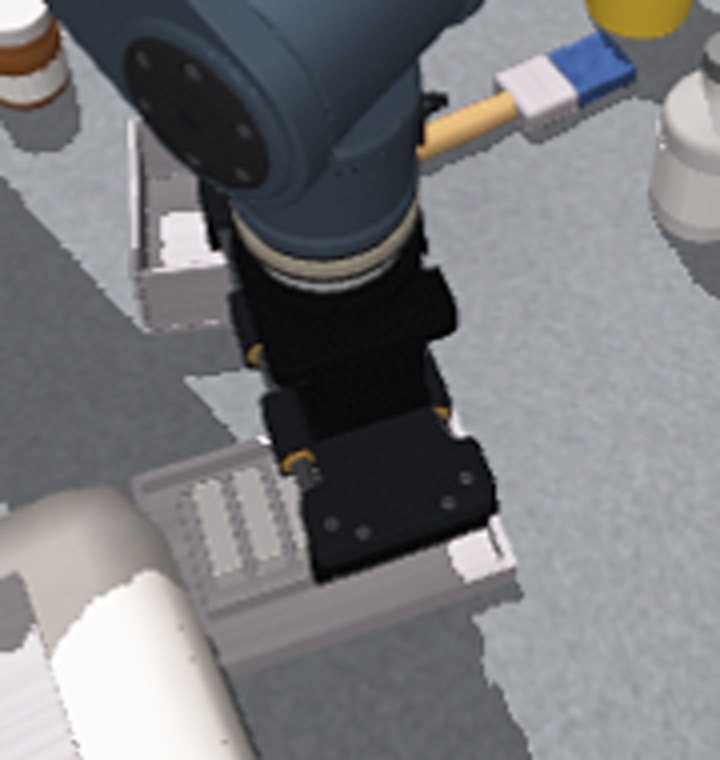

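The carrier is over the tray and inside the rims. I'll lower the last ~11 mm slowly.

jog_arm --increments '[[[0,0,0,0,0,-0.004,1],[0,0,0,0,0,-0.008,1],[0,0,0,0,0,-0.01,1],[0,0,0,0,0,-0.01,1]]]'

```text
time: 13.25
position: [0.5037, -0.3954, 0.072]
tool_rot: [-0.705, -0.046, 0.042, 0.707]
ft_force: [0.2, 0.2, -2.5]
grip_width: 0.0154
```

jog_arm --increments '[[[0,0,0,0,0,-0.001,1],[0,0,0,0,0,-0.002,1],[0,0,0,0,0,-0.002,1]]]'

```text
time: 13.55
position: [0.5037, -0.3955, 0.0711]
tool_rot: [-0.705, -0.046, 0.042, 0.707]
ft_force: [-2.9, 1.9, 4.9]
grip_width: 0.0156
```

Touchdown: the vertical force went from -2.5 to +4.9 N. Releasing.

jog_arm --increments '[[[0,0,0,0,0,0,0.3],[0,0,0,0,0,0,0],[0,0,0,0,0,0,0],[0,0,0,0,0,0,0],[0,0,0,0,0,0.03,0],[0,0,0,0,0,0.08,0],[0,0,0,0,0,0.13,0],[0,0,0,0,0,0.14,0]]]'

```text
time: 14.35
position: [0.5066, -0.3985, 0.218]
tool_rot: [0.709, 0.049, -0.039, -0.703]
ft_force: [0.1, -1.2, 0.6]
grip_width: 0.0436
```

```bash
python3 -c "
from st import *
st()"
```

```text
t 14.35 tcp [ 0.5066 -0.3985  0.218 ] grip pt [ 0.5063 -0.3984  0.2367] jaw yaw 97.14 y [ 0.014 -0.007 -1.   ] F [ 0.1 -1.2  0.6] w 0.0436 q6 -146
```

jog_arm --increments '[[[0,0,-8,0,0.05,0.02,0],[0,0,-67,0.1,0.4,0.02,0],[0,0,-67,0.1,0.4,0.02,0],[0,0,-67,0.1,0.4,0.02,0],[0,0,-67,0.1,0.4,0.02,0],[0,0,-67,0.1,0.4,0.02,0],[0,0,-67,0.1,0.4,0.02,0],[0,0,-67,0.1,0.4,0.02,0]]]'

```text
time: 15.15
position: [0.5959, -0.035, 0.237]
tool_rot: [0.625, -0.338, 0.342, -0.615]
ft_force: [-0.1, -0.4, -0.7]
grip_width: 0.0435
```

```bash
python3 -c "
from st import *
st()
snap('side','s15')
snap('top','t15')
import cv2
a=cv2.imread('pics/s15.png');cv2.imwrite('pics/s15a.png',cv2.resize(a[300:420,200:330],None,fx=5,fy=5,interpolation=2));cv2.imwrite('pics/s15b.png',cv2.resize(a[130:220,200:320],None,fx=6,fy=6,interpolation=2))
a=cv2.imread('pics/t15.png');cv2.imwrite('pics/t15a.png',cv2.resize(a[190:290,370:460],None,fx=5,fy=5,interpolation=2));cv2.imwrite('pics/t15b.png',cv2.resize(a[120:250,140:260],None,fx=5,fy=5,interpolation=2))"
```

```text
t 15.15 tcp [ 0.5959 -0.035   0.237 ] grip pt [ 0.596  -0.0347  0.2557] jaw yaw 32.46 y [-0.002 -0.015 -1.   ] F [-0.1 -0.4 -0.7] w 0.0435 q6 -46
```

View pics/s15a.png

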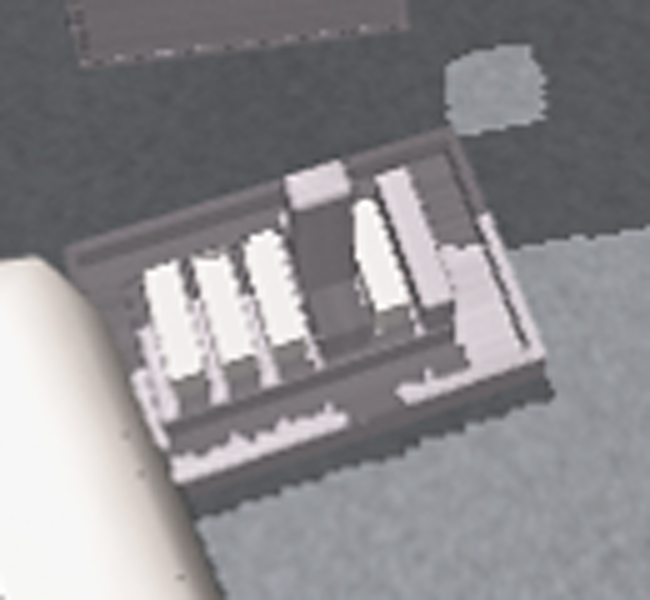

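View pics/s15b.png

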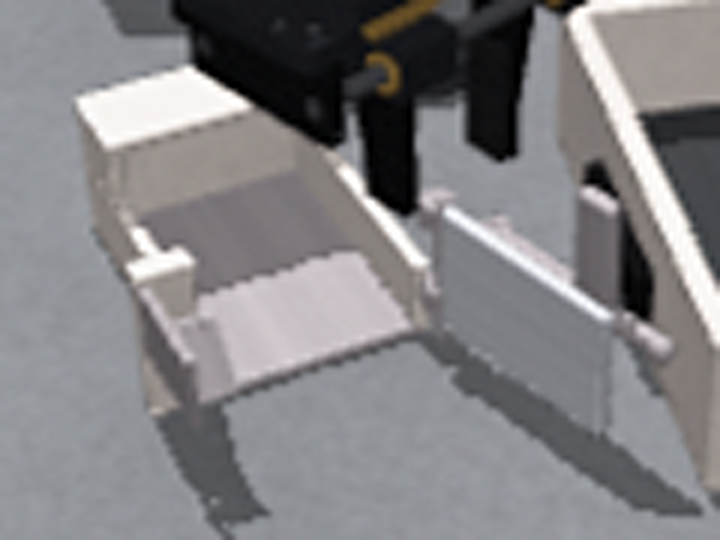

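View pics/t15.png

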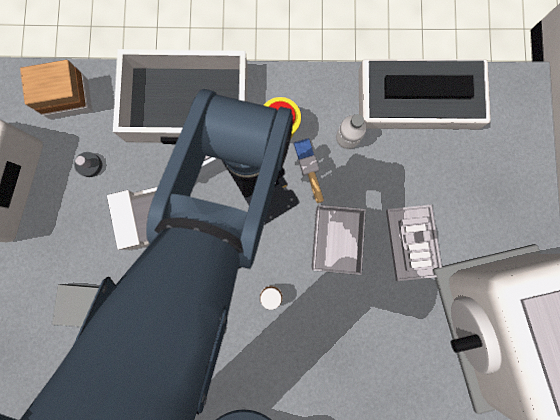

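The carrier stands level in the tray, its post top at about (263,337) in the side view. The gate is still open, with the tab top at about (299,163). I'll get the tab from that pixel.

```bash
python3 - <<'E'
from st import *
print("tab",onz("side",598/6+200-.4,198/6+130-.4,.134))
H=np.array([.629,.152]);ex=np.array([-.272,.962]);ey=np.array([-.962,-.272])
for a in (98,102,104,106):
    print(a,H+Ro.from_euler("z",a,degrees=True).as_matrix()[:2,:2]@(-.014*ex+.097*ey))
print("post",tri((318/5+200-.4,185/5+300-.4),(418.5,237)), onz("side",318/5+200-.4,185/5+300-.4,.107))
E
```

```text
tab [0.68852567 0.07433263 0.134     ]
98 [0.68092099 0.06891139]
102 [0.68659048 0.07273562]
104 [0.68932169 0.07479378]
106 [0.6919794  0.07694601]
post (array([ 0.49840676, -0.38493102,  0.08351291]), np.float64(0.004479460025787257)) [ 0.49911455 -0.39751338  0.107     ]
```

jog_arm --increments '[[[0,0,-2.6,0.093,0.1095,0,0],[0,0,-2.6,0.093,0.1095,0,0],[0,0,-2.6,0.093,0.1095,0,0],[0,0,-2.6,0.093,0.1095,-0.03,0],[0,0,-2.6,0.093,0.1095,-0.07,0],[0,0,-2.6,0.093,0.1095,-0.07,0],[0,0,-2.6,0.093,0.1095,-0.07,0]]]'

```text
time: 15.95
position: [0.6888, 0.0777, 0.166]
tool_rot: [0.618, -0.35, 0.352, -0.609]
ft_force: [0.5, 0.3, 0.3]
grip_width: 0.0435
```

```bash
python3 -c "
from st import *
st()
snap('side','s16',(240,110,340,210),6)"
```

```text
t 15.95 tcp [0.6888 0.0777 0.166 ] grip pt [0.6889 0.078  0.1847] jaw yaw 30.44 y [-0.005 -0.013 -1.   ] F [0.5 0.3 0.3] w 0.0435 q6 -33
```

View pics/s16.png

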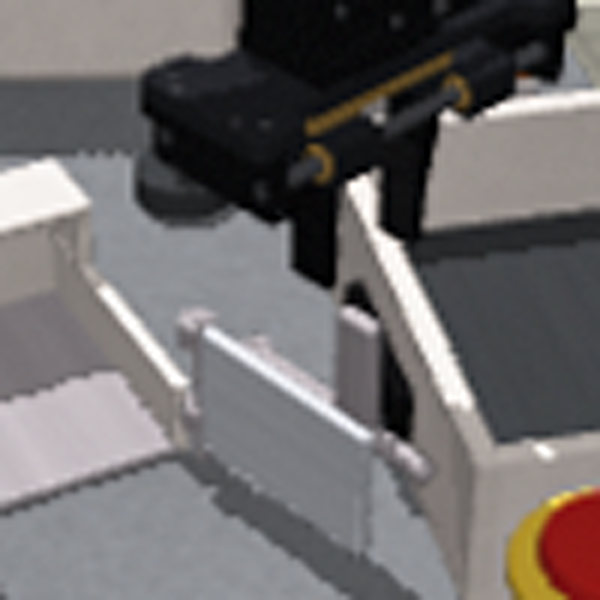

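jog_arm --increments '[[[0.8,-0.3,-0.6,0,-0.003,-0.03,0],[0.8,-0.3,-0.6,0,-0.003,-0.063,0],[0.8,-0.3,-0.6,0,-0.003,-0.063,0],[0.8,-0.3,-0.6,0,-0.003,-0.063,0],[0.8,-0.3,-0.6,0,-0.003,-0.063,1],[0.8,-0.3,-0.6,0,-0.003,-0.063,1],[0.8,-0.3,-0.6,0,-0.003,-0.063,1],[0.8,-0.3,-0.6,0,-0.003,-0.063,1]]]' --squeeze 25

```text
time: 16.8
position: [0.6906, 0.0747, 0.1059]
tool_rot: [-0.61, 0.353, -0.356, 0.613]
ft_force: [-0.8, -0.2, -0.9]
grip_width: 0.0193
```

jog_arm --increments '[[[0,0,0,0,0,0,1],[0,0,0,0,0,0,1]]]'

```text
time: 17.0
position: [0.6907, 0.0748, 0.1062]
tool_rot: [-0.61, 0.353, -0.356, 0.613]
ft_force: [0.4, -0.3, 1.0]
grip_width: 0.0097
```

```bash
python3 -c "
from st import *
st()"
```

```text
t 17.0 tcp [0.6907 0.0748 0.1062] grip pt [0.6906 0.0748 0.1249] jaw yaw 29.84 y [ 0.006  0.001 -1.   ] F [ 0.4 -0.3  1. ] w 0.0097 q6 -33
```

jog_arm --increments '[[[-3.1,-1.8,0,-0.0011,0.002,0.0044,1],[-6.2,-3.55,0,-0.0024,0.0042,0.0087,1],[-9.3,-5.3,0,-0.0039,0.0068,0.0128,1],[-12.4,-7.1,0,-0.0055,0.0096,0.0167,1],[-12.4,-7.1,0,-0.0055,0.0096,0.0167,1]]]'

```text
time: 17.5
position: [0.6853, 0.0855, 0.1234]
tool_rot: [0.651, -0.272, 0.429, -0.565]
ft_force: [2.5, -1.7, -2.3]
grip_width: 0.0101
```

```bash
python3 -c "
from st import *
st()"; python3 arc.py -4 -10 -17 -24 -31 -38 -45 -52
```

```text
t 17.5 tcp [0.6853 0.0855 0.1234] grip pt [0.6829 0.0895 0.1415] jaw yaw 30.15 y [ 0.131 -0.214 -0.968] F [ 2.5 -1.7 -2.3] w 0.0101 q6 -17
-4.0 [-0.0048 -0.0038]
-10.0 [-0.0124 -0.0088]
-17.0 [-0.0219 -0.0136]
-24.0 [-0.0319 -0.0172]
-31.0 [-0.0423 -0.0195]
-38.0 [-0.0529 -0.0206]
-45.0 [-0.0635 -0.0204]
-52.0 [-0.074  -0.0189]
```

jog_arm --increments '[[[0,0,-4,-0.0048,-0.0038,0,1],[0,0,-10,-0.0124,-0.0088,0,1],[0,0,-17,-0.0219,-0.0136,0,1],[0,0,-24,-0.0319,-0.0172,0,1],[0,0,-31,-0.0423,-0.0195,0,1],[0,0,-38,-0.0529,-0.0206,0,1],[0,0,-45,-0.0635,-0.0204,0,1],[0,0,-52,-0.074,-0.0189,0,1]]]'

```text
time: 18.3
position: [0.611, 0.0673, 0.1229]
tool_rot: [0.464, -0.532, 0.633, -0.318]
ft_force: [0.3, 2.2, -1.8]
grip_width: 0.0097
```

```bash
python3 -c "
from st import *
st()"; python3 arc.py -6 -13 -20 -27 -34 -41 -47 -51.5
```

```text
t 18.3 tcp [0.611  0.0673 0.1229] grip pt [0.6127 0.0716 0.141 ] jaw yaw -22.21 y [-0.09  -0.231 -0.969] F [ 0.3  2.2 -1.8] w 0.0097 q6 32
-6.0 [-0.0088  0.0023]
-13.0 [-0.0186  0.0062]
-20.0 [-0.0279  0.0113]
-27.0 [-0.0365  0.0174]
-34.0 [-0.0443  0.0245]
-41.0 [-0.0512  0.0326]
-47.0 [-0.0562  0.0401]
-51.5 [-0.0595  0.046 ]
```

jog_arm --increments '[[[0,0,-6,-0.0088,0.0023,0,1],[0,0,-13,-0.0186,0.0062,0,1],[0,0,-20,-0.0279,0.0113,0,1],[0,0,-27,-0.0365,0.0174,0,1],[0,0,-34,-0.0443,0.0245,0,1],[0,0,-41,-0.0512,0.0326,0,1],[0,0,-47,-0.0562,0.0401,0,1],[0,0,-51.5,-0.0595,0.046,0,1]]]'

```text
time: 19.1
position: [0.5519, 0.1145, 0.1228]
tool_rot: [0.185, -0.683, 0.707, -0.011]
ft_force: [-0.0, 2.6, -0.9]
grip_width: 0.0098
```

```bash
python3 -c "
from st import *
st()
snap('side','s17',(200,120,300,210),7)"
```

```text
t 19.1 tcp [0.5519 0.1145 0.1228] grip pt [0.5563 0.1157 0.1409] jaw yaw -73.95 y [-0.237 -0.068 -0.969] F [-0.   2.6 -0.9] w 0.0098 q6 78
```

View pics/s17.png

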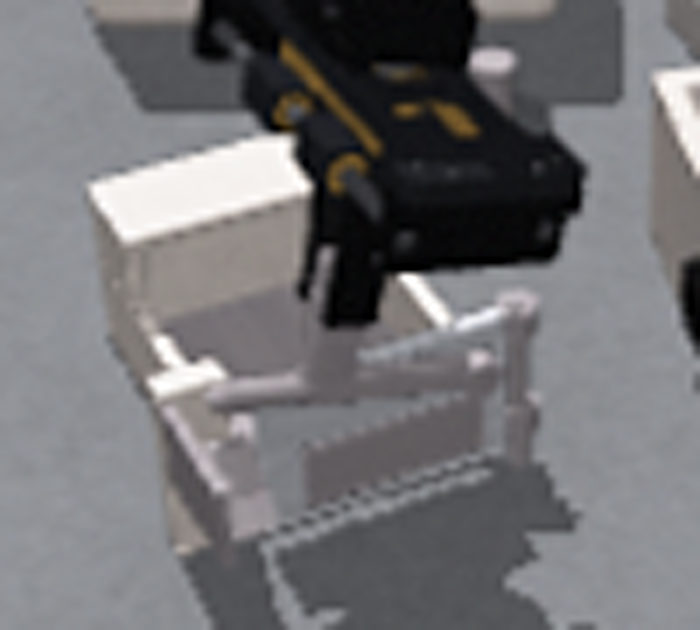

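jog_arm --increments '[[[0,0,-0.3,-0.0004,0.0014,0,1],[1.0,-3.4,-0.3,-0.0036,0.0005,-0.004,1],[1.95,-6.9,-0.3,-0.006,-0.0001,-0.008,1],[2.9,-10.3,-0.3,-0.0085,-0.0009,-0.0125,1],[3.9,-13.8,-0.3,-0.0111,-0.0016,-0.0165,1],[3.9,-13.8,-0.3,-0.0111,-0.0016,-0.0165,1]]]'

```text
time: 19.75
position: [0.5406, 0.1128, 0.1063]
tool_rot: [-0.095, 0.701, -0.7, 0.097]
ft_force: [2.0, -0.4, -3.6]
grip_width: 0.0099
```

```bash
python3 -c "
from st import *
st()
snap('side','s18',(200,120,300,210),7)"
```

```text
t 19.75 tcp [0.5406 0.1128 0.1063] grip pt [0.5406 0.1128 0.125 ] jaw yaw -74.39 y [ 0.004  0.002 -1.   ] F [ 2.  -0.4 -3.6] w 0.0099 q6 74
```

View pics/s18.png

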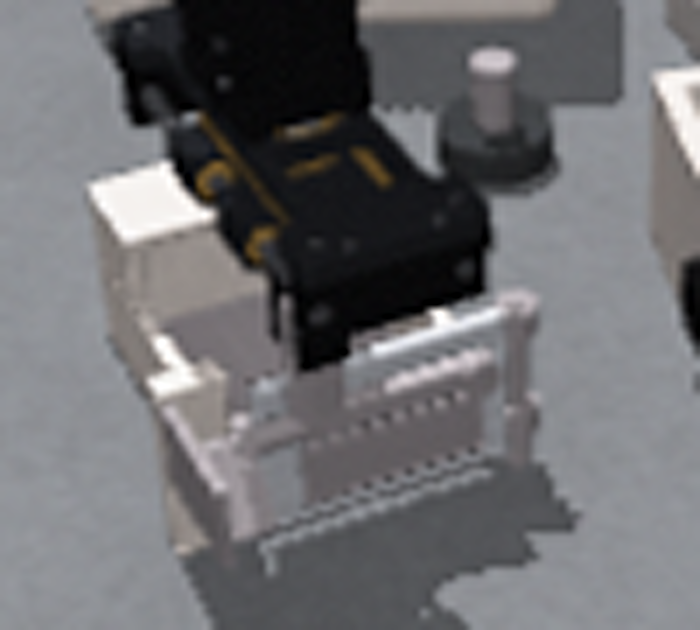

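The bar is down in the catch near (240,430) and the gate is shut. I'll release straight up and then retreat.

jog_arm --increments '[[[0,0,0,0,0,0,0.4],[0,0,0,0,0,0,0.2],[0,0,0,0,0,0,0.2],[0,0,0,0,0,0,0.2],[0,0,0,0,0,0.04,0.2],[0,0,0,0,0,0.09,0.2],[0,0,0,0,0,0.13,0.2],[0,0,0,0,0,0.15,0.2]]]'

```text
time: 20.6
position: [0.5425, 0.113, 0.2604]
tool_rot: [-0.093, 0.701, -0.7, 0.099]
ft_force: [0.4, 0.2, -0.0]
grip_width: 0.0342
```

jog_arm --increments '[[[0,0,0,-0.1,0.1,0.05,0.2],[0,0,0,-0.1,0.2,0.05,0.2],[0,0,0,-0.1,0.3,0.05,0.2],[0,0,0,-0.1,0.3,0.05,0.2],[0,0,0,-0.1,0.3,0.05,0.2],[0,0,0,-0.1,0.3,0.05,0.2],[0,0,0,-0.1,0.3,0.05,0.2],[0,0,0,-0.1,0.3,0.05,0.2]]]'

```text
time: 21.4
position: [0.4411, 0.4167, 0.3107]
tool_rot: [-0.095, 0.701, -0.7, 0.101]
ft_force: [0.2, -0.3, -1.1]
grip_width: 0.0349
```

```bash
python3 -c "
from st import *
st()
snap('side','s19');snap('top','t19')
import cv2
a=cv2.imread('pics/s19.png');cv2.imwrite('pics/s19z.png',cv2.resize(a[130:210,205:285],None,fx=7,fy=7,interpolation=cv2.INTER_CUBIC))"
```

```text
t 21.4 tcp [0.4411 0.4167 0.3107] grip pt [0.4409 0.4167 0.3294] jaw yaw -74.04 y [ 0.008  0.003 -1.   ] F [ 0.2 -0.3 -1.1] w 0.0349 q6 107
```

View pics/s19z.png

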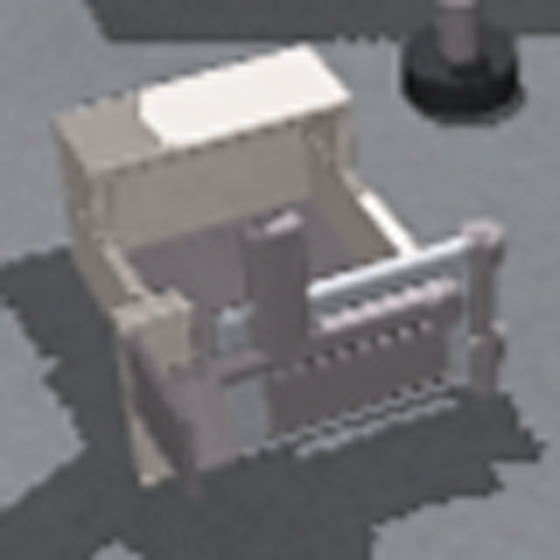

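View pics/t19.png

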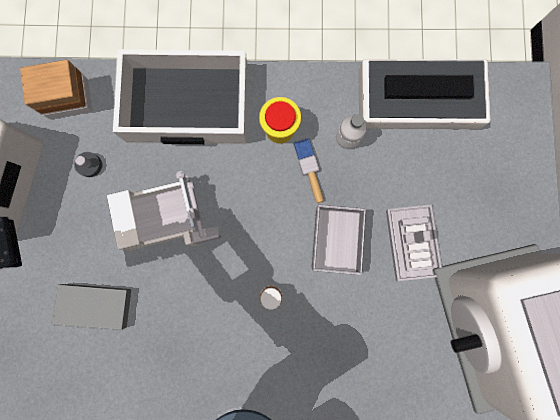

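Tab top at (272,222) in the zoom, as at the start, and the bystanders are unchanged. I'll do one numeric check by matching the gate patch to the first picture.

```bash
python3 - <<'E'
from st import *
for n,a,b,boxes in(("side","pics/side0.png","pics/s19.png",[(240,160,252,184),(232,176,246,186),(250,166,274,186)]),("top","pics/top0.png","pics/t19.png",[(178,186,202,232),(186,200,198,222)])):
    A=cv2.imread(a,0);B=cv2.imread(b,0)
    for x0,y0,x1,y1 in boxes:
        m=cv2.matchTemplate(B[y0-6:y1+6,x0-6:x1+6],A[y0:y1,x0:x1],cv2.TM_CCOEFF_NORMED)
        k=cv2.minMaxLoc(m);print(n,(x0,y0),"shift",k[3][0]-6,k[3][1]-6,round(k[1],2))
t=cv2.imread("pics/t19.png");cv2.imwrite("pics/t19z.png",cv2.resize(t[165:260,100:230],None,fx=6,fy=6,interpolation=2))
t=cv2.imread("pics/t19.png");cv2.imwrite("pics/t19t.png",cv2.resize(t[195:290,375:455],None,fx=6,fy=6,interpolation=2))
E
```

```text
side (240, 160) shift 1 0 0.75
side (232, 176) shift 2 -6 0.62
side (250, 166) shift 0 0 0.94
top (178, 186) shift 0 -1 0.56
top (186, 200) shift 0 -1 0.81
```

View pics/t19z.png

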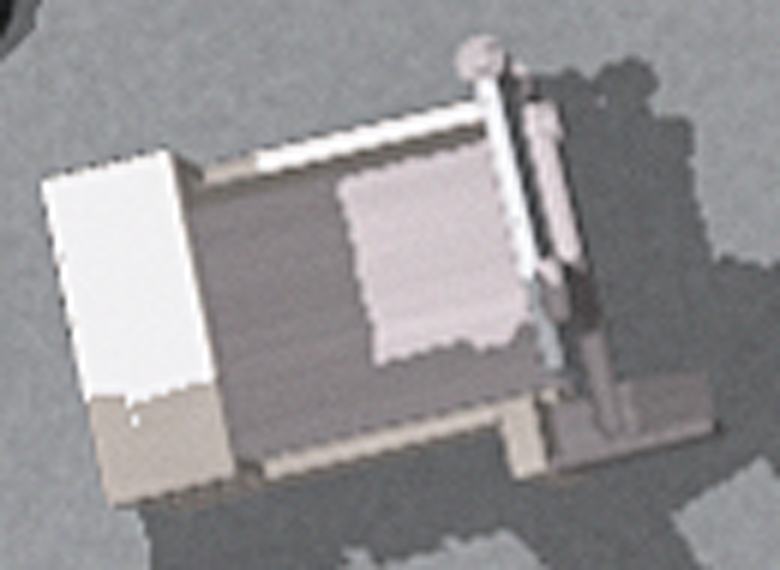

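View pics/t19t.png

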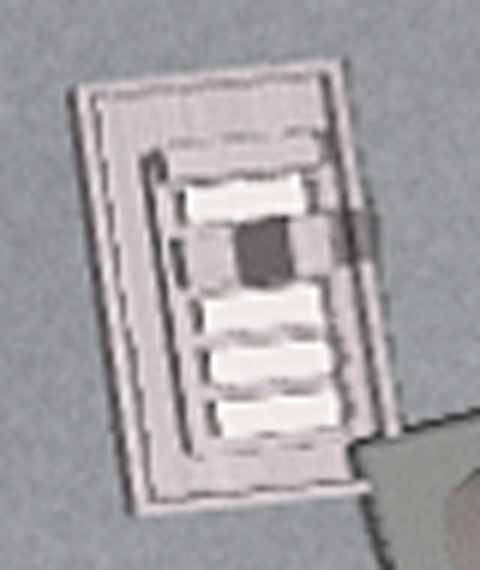

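Everything matches by eye, but the arm's shadow muddies the correlation. I'll move the arm back to its start area and compare in the same light.

jog_arm --increments '[[[0,0,60,-0.237,0.174,-0.06,0.2],[0,0,60,-0.237,0.174,-0.06,0.2],[0,0,60,-0.237,0.174,-0.06,0.2],[0,0,60,-0.237,0.174,-0.06,0.2],[0,0,60,-0.237,0.174,-0.06,0.2],[0,0,60,-0.237,0.174,-0.06,0.2],[0,0,60,-0.237,0.174,-0.06,0.2],[0,0,60,-0.237,0.174,-0.06,0.2]]]'

```text
time: 22.3
position: [0.2044, 0.5861, 0.2493]
tool_rot: [-0.433, 0.558, -0.558, 0.436]
ft_force: [0.5, -0.1, 0.5]
grip_width: 0.0347
```

```bash
python3 - <<'E'
from st import *
st();snap('side','s20');snap('top','t20')
for n,a,b,boxes in(("side","pics/side0.png","pics/s20.png",[(240,160,252,184),(230,176,246,188),(250,166,274,186),(328,190,362,240),(172,224,198,258),(342,238,374,290)]),("top","pics/top0.png","pics/t20.png",[(178,186,202,232),(186,205,198,222),(194,218,208,242)])):
    A=cv2.imread(a);B=cv2.imread(b)
    up=lambda I:cv2.resize(I,None,fx=5,fy=5,interpolation=cv2.INTER_CUBIC)
    for x0,y0,x1,y1 in boxes:
        m=cv2.matchTemplate(up(B[y0-4:y1+4,x0-4:x1+4]),up(A[y0:y1,x0:x1]),cv2.TM_CCOEFF_NORMED)
        k=cv2.minMaxLoc(m);print(n,(x0,y0),"shift px",(k[3][0]-20)/5,(k[3][1]-20)/5,round(k[1],2))
a=cv2.imread('pics/s20.png');cv2.imwrite('pics/s20z.png',cv2.resize(a[130:210,205:285],None,fx=7,fy=7,interpolation=cv2.INTER_CUBIC))
E
```

```text
t 22.3 tcp [0.2044 0.5861 0.2493] grip pt [0.2044 0.586  0.268 ] jaw yaw -14.2 y [ 0.003  0.004 -1.   ] F [ 0.5 -0.1  0.5] w 0.0347 q6 75
side (240, 160) shift px 0.4 0.2 0.83
side (230, 176) shift px 0.2 0.2 0.97
side (250, 166) shift px 0.4 0.0 0.95
side (328, 190) shift px 0.0 0.0 1.0
side (172, 224) shift px 0.0 0.0 1.0
side (342, 238) shift px 0.0 0.0 1.0
top (178, 186) shift px 0.4 -0.2 0.78
top (186, 205) shift px 0.6 0.0 0.94
top (194, 218) shift px 0.4 -0.2 0.95
```

View pics/s20z.png

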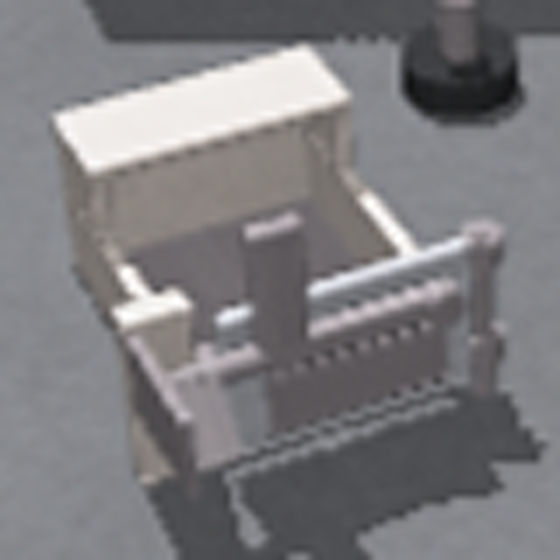

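```bash
python3 -c "
from rig import *
print(hand_in())"
```

```text
the job is handed in; nothing more can be done
None
```

I lifted the latch bar by its tab, swung the gate open to about 1.8 rad, and drew the carrier out by its post. I set it down in the low tray, swung the gate shut and let the bar down into its catch. The job was handed in at about 22 s; no verdict is reported.

**Last checks**
- **Gate and latch:** in the final pictures they sit within 0.2–0.6 px of where they started. That is about 1 mm, or about 0.01 rad on the gate, against a limit of 0.05 rad. An earlier comparison scattered because the arm's shadow fell across it, so I repeated it with the arm out of the way.
- **Carrier:** it stands level and released inside the tray, about 5 mm or less from the tray's middle judging by the tool position at release. A two-view measurement of the post disagreed: it put the post top at z = 0.084 m, where 0.107 m was expected. I put that down to a roughly picked pixel, since casting the side view onto the expected height gave (0.499, -0.398), close to where I released it.
- **Bystanders:** the tub, jar and bottle show no shift in the side view.
- **Robot:** the arm is clear of everything, with the wrist force near zero.

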